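# Refit the covers and tee handles of the bath-stall stop valves

### The arm

A 7-joint arm with a two-finger parallel gripper is mounted at the origin on the work surface. World frame = base frame: x ahead of the robot, y to its left, z up, the work surface at z = 0. Lengths are in m, angles in degrees, forces in N, time in s.
With the tool pointing down it reaches from about 0.425 to 0.875 m from the base axis. Payload 4.7 kg.
Tool frame: the origin (TCP) lies at the very end of the fingers, on their centre line; the grasp point (between the pads) lies 19 mm behind it (env.grip_point_offset is the distance from the TCP to the grasp point, in m); z points along the fingers, y is the line along which they close (so a half turn about z gives the same grasp; the last joint's range is limited). The gripper opens to 87 mm and grips with 3 to 60 N. Pads are 19 mm wide; open, the fingers measure 117 mm over their backs; the gripper's body (75 mm by 190 mm) begins 51 mm behind the grasp point.
Start: joints at [71.167, 18.392, -4.016, 83.108, 1.295, 78.541, -3.26], TCP at [0.218, -0.612, 0.223] pointing down, gripper open.
Joint ranges: [-163.93, 163.93], [-17.29, 119.83], [-79.2, 71.16], [3.27, 140.29], [-89.18, 269.18], [5.43, 117.66], [-154.24, 154.24]. Speed limits (degrees/s): [147.25, 147.25, 180, 180, 180, 180, 180].

### API

Orientations are given as [roll, pitch, yaw] about the fixed x, y, z axes, in that order (R = Rz(yaw) Ry(pitch) Rx(roll)).
In Python, from cell import env gives the robot as it stands.
- The arm moves only by the tool jog_arm, never from a script. Its argument "motion" is a list of rows, each an object of numbers: "x", "y", "z": the shift along the tool's x, y, z in cm; "ax", "ay", "az": the turn, a rotation vector about the tool's x, y, z in degrees. In form: [{"x": .., "y": .., "z": .., "ax": .., "ay": .., "az": ..}, ...]. A call has exactly 5 rows; each row shifts and turns the commanded pose from where the row before left it, along the tool's axes as they then stand; what a row does not reach is not made up. A row lasts 1/10 s, in which the tool goes at most 50 mm and 8.59 degrees, less where a joint would pass 70% of its speed; a pose out of reach is approached as far as the arm can. A call is refused whole if a number of a shift passes 5 or a number of a turn 8.59, either way. A call with a gripper value outside its range is refused whole. "claw" is the gripper command: -1 is shut, 1 is fully open, values between are in proportion, set as the call begins (left out, the last holds). The fingers move at their own pace and stop on an object; "squeeze" is the grip in N (left out, the last holds). Time passes only in rows, so rows that do not move let the fingers close, or fill a call up. It gives the time, the measured TCP pose, the force, the opening and the grip force at its end, in the units of the state.
- env.get_obs(): the state, without advancing time (a new reading comes with each control period).
- env.read_camera(name): name is "scene" or "top" or "wrist"; returns the picture (480x640x3 uint8, red, green, blue); there is no depth.
- env.camera_params(name): a dict with "fx", "fy", "cx", "cy" (pixels), "extrinsics" (4x4, takes a point from world to camera coordinates). Camera axes: x right, y up, looking along -z (the intrinsics and any distortion apply to the point x, -y, -z); pixel columns grow to the right and rows downward; lengths in m; the calibration is good to about 2 mm. A picture is of the moment at which its call begins: read the wrist's pose just before it. camera_params takes no time and is no camera call; for the wrist camera it gives the pose at the moment of the call.
- env.sign_off(): hands the job in; it is judged then, once.
The state is a dict: "time_s": time; "qpos": joint angles; "joint_velocities": joint speeds; "effort": joint torques, N m; "tool_pos": TCP position; "tool_rot": TCP orientation; "force": force on the tool from outside, world axes, zero at the start; "wrist_torque": the same for the moment, N m; "grip_width": finger opening in m; "grasp_force": force on a finger pad.
Only numpy, scipy, OpenCV 4.12 (cv2) and the standard library are available. Lean on these libraries where they do the work, as an engineer would, in place of code of your own. Each camera call takes 0.05 s, during which the arm holds its last target. There are 200 camera calls.

### The job

The stop valves on the bath ledge have been serviced. Press the three white covers straight down onto the three valves of the kerb, right home, until both snap hooks of each valve click over its cover; then push every tee handle lying on the ledge fully down onto the square spindle of a covered valve and turn it clockwise until that valve is fully shut. There may be fewer handles than valves, and any valves will do for them; leave the lota, soap saucer, comb and toothbrush cup where they stand.

Things in the scene. Friction and masses are not known exactly. Their poses are not given: they have to be found in the camera images.
- cover1_mid (a point): loose white plastic valve cover, upright, open below; three, all alike. Lower tier 0-28 mm high, 70 (x) by 84 mm (y); upper tier 28-48 mm high, 50 (x) by 84 mm (y): a 10 mm wide step at 28 mm along both long sides, where fingertips may press. Gripped across x over the 50 mm tier. Point: its centre, 24 mm above its underside. A half turn changes nothing. About 0.1 kg
- cover2_mid (a point): another such cover, same point and axes. Inside the upper rim of every cover a sunk web, 32-36 mm above the underside, has an opening 30 mm (x) by 36 mm (y) for spindle and snap hooks; the cavity below the web is 42 mm (x) by 76 mm (y)
- cover3_mid (a point): a third such cover, same point and axes
- handle1_mid (a point): loose steel tee handle standing upright on its hub. Hub 40 x 40 mm, 0-24 mm high, with a 17.6 mm square bore from below, 24 mm deep, sides along the handle's x and y. Crossbar on top: 90 mm long along x, 16 mm wide along y, 24-44 mm high; gripped across the bar (along y). Point: its centre, 22 mm above its underside. About 0.18 kg
- handle2_mid (a point): another such tee handle, same point and axes; two or three are there, an absent one reads None
- handle3_mid (a point): a third such tee handle, same point and axes
- valve1 (a point): point on the axis of valve 1, at the kerb's +y end, level with the kerb top; z up, y along the kerb. A cover goes here with its long side along the kerb; home, its underside lies on the kerb top. A boss 39 by 73 mm, 13 mm high, tapered above 6 mm, centres it with 1.5 mm play. Any cover fits any valve
- valve2 (a point): the same for valve 2, the middle one. The fixed tiled kerb is 404 mm long (y), 104 mm wide (x), 40 mm high, with three like valves 130 mm apart on its top
- valve3 (a point): the same for valve 3, at the kerb's -y end
- spindle1 (a joint): turn of valve 1's brass spindle, rad: 0 = shut (a stop), growing counterclockwise seen from above, to 1.2; stays where left (0.05 N m friction). Above the kerb top: 20 mm round to a shoulder at 55 mm where a fitted handle's hub rests, 16 mm square to 68 mm, domed tip to 76 mm. At 0 the flats lie along the valve's x and y, and they turn with it
- spindle2 (a joint): the same for valve 2
- spindle3 (a joint): the same for valve 3
- hook1a (a joint): bend of valve 1's snap hook on its +y side, rad: 0 straight, about 0.1 while a cover's web is forced past, back to 0 once it has clicked over the web. Each hook's root is 15.5 mm from the valve axis, its barb points outward: sloped from 54 down to 40 mm above the kerb top, flat catch at 37 mm. Both hooks together yield to about 8 to 15 N of push
- hook1b (a joint): bend of valve 1's snap hook on its -y side, rad: 0 straight, about 0.1 while a cover's web is forced past, back to 0 once it has clicked over the web
- hook2a (a joint): bend of valve 2's snap hook on its +y side, rad: 0 straight, about 0.1 while a cover's web is forced past, back to 0 once it has clicked over the web
- hook2b (a joint): bend of valve 2's snap hook on its -y side, rad: 0 straight, about 0.1 while a cover's web is forced past, back to 0 once it has clicked over the web
- hook3a (a joint): bend of valve 3's snap hook on its +y side, rad: 0 straight, about 0.1 while a cover's web is forced past, back to 0 once it has clicked over the web
- hook3b (a joint): bend of valve 3's snap hook on its -y side, rad: 0 straight, about 0.1 while a cover's web is forced past, back to 0 once it has clicked over the web
- lota: loose steel water pot 100 mm wide, 94 mm high, bystander; origin under its centre
- saucer: loose blue ceramic saucer 132 mm wide, 29 mm high with its soap, bystander; origin under its centre
- comb: loose wooden comb 150 mm long along y, 50 mm wide, 9 mm thick, lying flat, bystander; origin under its centre
- brush_holder: loose plastic cup with two toothbrushes, 76 mm wide, 180 mm high, bystander; origin under its centre
Mind the look-alikes: they are no part of the job. Leave any purple look-alike of the part that bears handle1_mid alone.

How it is judged:
By the outcome, as a careful person would: the job done as asked, in the order asked, and still so for the second after the job is handed in, with the robot touching nothing.
Of handle1, handle2, handle3 only 2 to 3 are there at a start; the rules pass over those that are not, and their reading is None.
At some moment in a run one of cover1, cover2, cover3, handle1, handle2, handle3 may be knocked a few centimetres aside while the robot is not near it.
It also fails if it takes over 210 s, if anything falls off the work surface, if the arm or the gripper's body presses on something with over 40 N, if the wrist force passes 120 N, or if a joint passes its speed limit or range.

## Working session

There is one attempt and no reset: what is moved stays moved. The work goes in short steps, Python scripts to look and compute and a tool call to move; the robot and the scene stay as the last step left them, time stands still between calls to the robot, and variables do not carry over. Pictures are saved under pics/ and viewed, at most 14 in all, crops included, and the job is handed in when it is done.

Besides the shell and the picture viewer there is one more tool, called after ">>>" as a command line: name --argument value ..., lists and objects as JSON in quotes. jog_arm: Moves the arm, as the interface text tells. Its arguments: {"type":"object","properties":{"motion":{"type":"array"},"claw":{"type":"number"},"squeeze":{"type":"number"}},"required":["motion"]}

```bash
ls; mkdir -p pics
python3 - <<'E'
from cell import env
import cv2
print(env.get_obs())
for n in("top","scene"):
    p=env.camera_params(n);print(n,p)
    cv2.imwrite(f"pics/{n}0.png",env.read_camera(n)[:,:,::-1])
E
```

```text
pics
{'time_s': 0.0, 'qpos': array([71.16674192, 18.43916648, -4.01449504, 83.17435732,  1.29555157,
       78.54097798, -3.2594203 ]), 'joint_velocities': array([-0.03770745,  0.10022079, -0.01381129,  0.04654367,  0.02864382,
       -0.00190731, -0.08060709]), 'effort': array([ 3.92807960e-04, -4.91283131e+01, -4.03490318e-01, -3.12524986e+01,
       -6.37465599e-02,  4.38113941e-02,  1.58076718e-04]), 'tool_pos': array([ 0.21823579, -0.61168393,  0.22146494]), 'tool_rot': array([-1.79890767e+02,  6.61030970e-03,  1.96427082e+01]), 'force': array([ 0.25409393,  0.10400887, -0.62117131]), 'wrist_torque': array([ 0.04205046, -0.01416128, -0.0006308 ]), 'grasp_force': 0.0, 'grip_width': 0.08726552267932855}
top {'fx': 466.5077234755356, 'fy': 466.5077234755356, 'cx': 320.94629761569365, 'cy': 241.67491475715747, 'extrinsics': array([[-5.69117425e-03, -9.99982277e-01, -1.74795480e-03,
         1.69622292e-02],
       [ 9.94542626e-01, -5.84229871e-03,  1.04167327e-01,
        -4.95238414e-01],
       [-1.04175693e-01, -1.14558115e-03,  9.94558250e-01,
        -1.17677955e+00],
       [ 0.00000000e+00,  0.00000000e+00,  0.00000000e+00,
         1.00000000e+00]])}
scene {'fx': 464.9629420518022, 'fy': 464.9629420518022, 'cx': 320.58260230941073, 'cy': 239.35302344671825, 'extrinsics': array([[ 0.33039656,  0.94380097,  0.00882303, -0.1693571 ],
       [-0.74736136,  0.25589683,  0.61316214,  0.35432521],
       [ 0.57644524, -0.20918065,  0.78990781, -1.48322768],
       [ 0.        ,  0.        ,  0.        ,  1.        ]])}
```

View pics/top0.png

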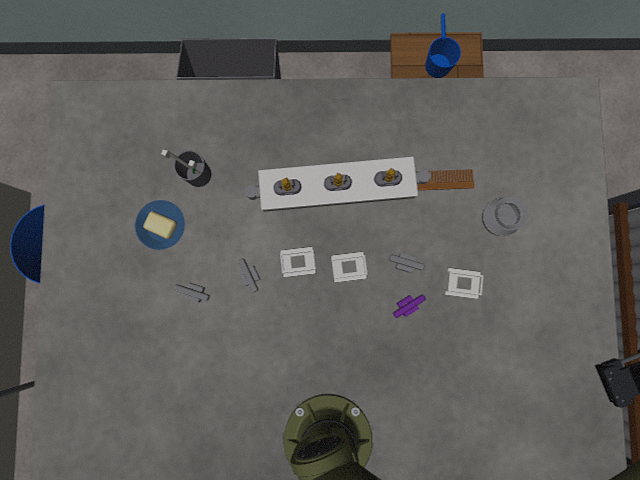

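View pics/scene0.png

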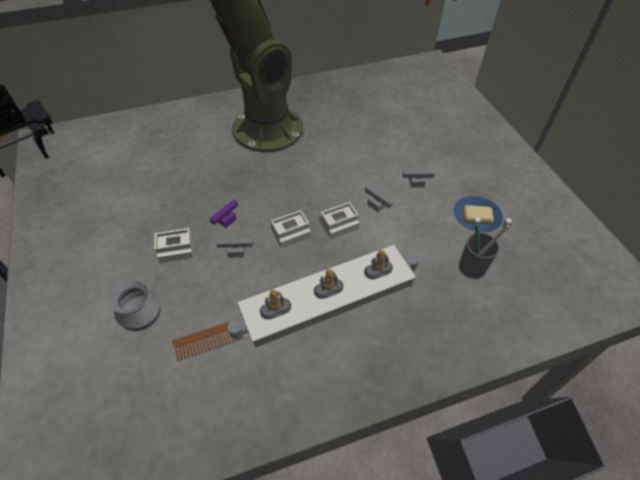

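The top picture shows white covers at (298,262), (349,267) and (465,283), and grey tees at (249,275), (193,291) and (407,263). There is a purple look-alike tee at (409,306). The valves are at (287,187), (338,181) and (389,176). Candidates for a handle are the three grey tees and the purple one, which I exclude. Candidates for a cover are the three white frames; the kerb is also white. I'll check a close crop.

```bash
cat > h.py <<'E'
from cell import env
import numpy as np, cv2
def ray(p,px):
    E=p["extrinsics"];R=E[:3,:3];t=E[:3,3]
    px=np.atleast_2d(px).astype(float)
    d=np.c_[(px[:,0]-p["cx"])/p["fx"],-(px[:,1]-p["cy"])/p["fy"],-np.ones(len(px))]
    return -R.T@t, d@R
def plane(p,px,z):
    o,d=ray(p,px); return o+d*((z-o[2])/d[:,2])[:,None]
def proj(p,X):
    E=p["extrinsics"];c=np.atleast_2d(X)@E[:3,:3].T+E[:3,3]
    return np.c_[p["cx"]-p["fx"]*c[:,0]/c[:,2], p["cy"]+p["fy"]*c[:,1]/c[:,2]]
def rect(p,cnt,z):
    """min-area rectangle of a contour cast on plane z, in mm: centre, sizes, angle of long side"""
    P=plane(p,cnt.reshape(-1,2),z)[:,:2]*1000
    (c,(w,h),a)=cv2.minAreaRect(P.astype(np.float32))
    if w<h: w,h,a=h,w,a+90
    return np.round(c,1),round(w,1),round(h,1),round((a+90)%180-90,1)
def shot(n,f=None):
    p=env.camera_params(n); im=env.read_camera(n)[:,:,::-1].copy()
    if f: cv2.imwrite("pics/"+f,im)
    return p,im
def st():
    o=env.get_obs();print("t",round(o["time_s"],2),"tcp mm",np.round(o["tool_pos"]*1000,1),"rot",np.round(o["tool_rot"],1),"q7",round(o["qpos"][6]),"F",np.round(o["force"],1))
def contours(m,amin,amax=1e9):
    c,_=cv2.findContours(m.astype(np.uint8),cv2.RETR_EXTERNAL,cv2.CHAIN_APPROX_NONE)
    return [k for k in c if amin<cv2.contourArea(k)<amax]
E
python3 - <<'E'
from h import *
p,im=shot("top","t1.png")
crop=im[150:325,170:495]
cv2.imwrite("pics/crop1.png",cv2.resize(crop,None,fx=2.45,fy=2.45,interpolation=cv2.INTER_CUBIC))
hsv=cv2.cvtColor(im,cv2.COLOR_BGR2HSV)
m=(hsv[...,2]>185)&(hsv[...,1]<50)
for k in contours(m,300):
    x,y,w,h=cv2.boundingRect(k); big=w>100
    print((x+w//2,y+h//2),cv2.contourArea(k),rect(p,k,0.04))
for n,q in dict(v=[(287,187),(338,181),(389,176)],h=[(249,275),(193,291),(407,263)],pur=[(409,306)]).items():
    print(n,np.round(plane(p,q,0.1 if n=='v' else .044)*1000).tolist())
w=env.camera_params("wrist");print(w); st()
E
```

```text
v [[623.0, 96.0, 100.0], [637.0, -29.0, 100.0], [649.0, -154.0, 100.0]]
h [[410.0, 196.0, 44.0], [371.0, 336.0, 44.0], [438.0, -203.0, 44.0]]
pur [[330.0, -205.0, 44.0]]
{'fx': 335.49783109473725, 'fy': 335.49783109473725, 'cx': 315.6224404110423, 'cy': 240.96217642764404, 'extrinsics': array([[ 3.36820574e-01, -9.41568847e-01, -8.22702400e-05,
        -6.49111222e-01],
       [ 9.05945141e-01,  3.24100968e-01, -2.72437084e-01,
         3.24070724e-02],
       [ 2.56544935e-01,  9.16878825e-02,  9.62173596e-01,
        -3.90092542e-01],
       [ 0.00000000e+00,  0.00000000e+00,  0.00000000e+00,
         1.00000000e+00]])}
t 0.15 tcp mm [ 218.3 -611.8  221.7] rot [-179.9    0.    19.6] q7 -3 F [ 1.   0.3 -0.2]
```

View pics/crop1.png

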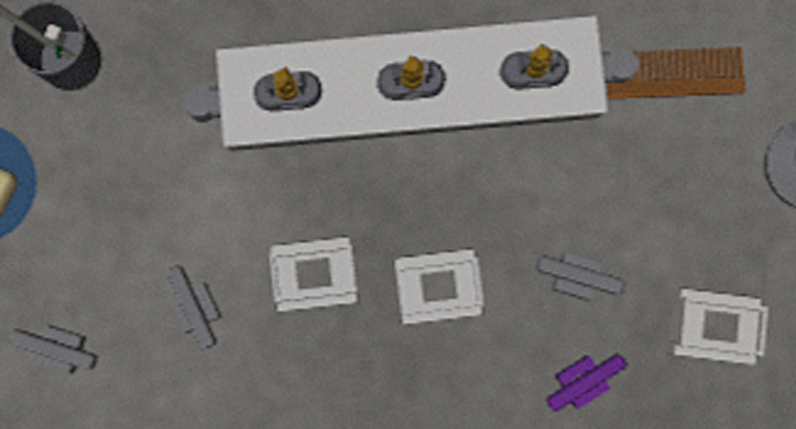

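The crop shows three grey tees of the same shape, the purple tee at (585,382) to be left alone, three identical white covers and the kerb with its three brass valves. Next I'll lower the threshold and measure.

```bash
cat >> h.py <<'E'
def white(im,th=115):
    hsv=cv2.cvtColor(im,cv2.COLOR_BGR2HSV); return (hsv[...,2]>th)&(hsv[...,1]<60)
E
python3 - <<'E'
from h import *
p=env.camera_params("top");im=cv2.imread("pics/t1.png")
print(im[205,400],im[253,285],im[235,330],im[263,405])
for th in (125,150):
  for k in contours(white(im,th),300,9000):
    x,y,w,h=cv2.boundingRect(k)
    if 80<y<330: print(th,(x+w//2,y+h//2),cv2.contourArea(k),rect(p,k,0.04))
E
```

```text
[101 105 106] [179 178 181] [88 87 91] [109 107 109]
125 (464, 283) 868.5 (array([ 386.8, -346.8]), 92.4, 67.9, 82.5)
125 (349, 267) 850.0 (array([430.3, -56.5]), 86.8, 67.8, -83.2)
125 (298, 262) 852.0 (array([443.7,  74.2]), 86.6, 68.1, -83.6)
125 (338, 183) 6061.0 (array([647.3, -29.1]), 406.9, 104.7, -85.2)
150 (464, 283) 829.0 (array([ 387. , -346.3]), 90.0, 67.2, 82.3)
150 (349, 267) 821.5 (array([430.4, -56.4]), 84.6, 67.5, -83.2)
150 (297, 262) 795.5 (array([443.7,  74.6]), 83.8, 67.3, -83.9)
150 (338, 183) 5933.0 (array([647.1, -29. ]), 403.7, 103.1, -85.2)
```

>>> jog_arm --motion '[{"az":-6.28},{"az":-6.28},{"az":-6.28},{"az":-6.28},{"az":-6.28}]' --claw 1 --squeeze 25

```text
$.motion[0]: bad value
```

>>> jog_arm --motion '[{"az":-6.28},{"az":-6.28},{"az":-6.28},{"az":-6.28},{"az":-6.28}]'

```text
$.motion[0]: bad value
```

>>> jog_arm --motion '[{"x":2.86,"y":1.32,"z":0.6},{"x":2.86,"y":1.32,"z":0.6},{"x":2.86,"y":1.32,"z":0.6},{"x":2.86,"y":1.32,"z":0.6},{"x":2.86,"y":1.32,"z":0.6}]'

```text
$.motion[0]: bad value
```

>>> jog_arm --motion '[{"x":2.86,"y":1.32,"z":0.6},{"x":2.86,"y":1.32,"z":0.6},{"x":2.86,"y":1.32,"z":0.6},{"x":2.86,"y":1.32,"z":0.6},{"x":2.86,"y":1.32,"z":0.6}]'

```text
$.motion[0]: bad value
```

>>> jog_arm --motion '[{},{},{},{},{}]'

```text
$.motion[0]: bad value
```

>>> jog_arm --motion '[{"x":0,"y":0,"z":0,"ax":0,"ay":0,"az":-6.28},{"x":0,"y":0,"z":0,"ax":0,"ay":0,"az":-6.28},{"x":0,"y":0,"z":0,"ax":0,"ay":0,"az":-6.28},{"x":0,"y":0,"z":0,"ax":0,"ay":0,"az":-6.28},{"x":0,"y":0,"z":0,"ax":0,"ay":0,"az":-6.28}]' --claw 1 --squeeze 25

```text
time_s: 0.65
tool_pos: [0.2183, -0.612, 0.2221]
tool_rot: [-180.0, -0.0, 51.3]
force: [0.1, 0.1, 0.2]
grip_width: 0.0872
grasp_force: 0.0
```

>>> jog_arm --motion '[{"x":0,"y":0,"z":0,"ax":0,"ay":0,"az":-6.28},{"x":0,"y":0,"z":0,"ax":0,"ay":0,"az":-6.28},{"x":0,"y":0,"z":0,"ax":0,"ay":0,"az":-6.28},{"x":0,"y":0,"z":0,"ax":0,"ay":0,"az":-6.28},{"x":0,"y":0,"z":0,"ax":0,"ay":0,"az":-6.28}]'

```text
time_s: 1.15
tool_pos: [0.2183, -0.612, 0.2221]
tool_rot: [-180.0, -0.0, 82.7]
force: [-0.7, -0.7, 1.0]
grip_width: 0.0873
grasp_force: 0.0
```

>>> jog_arm --motion '[{"x":2.86,"y":1.32,"z":0.6,"ax":0,"ay":0,"az":0},{"x":2.86,"y":1.32,"z":0.6,"ax":0,"ay":0,"az":0},{"x":2.86,"y":1.32,"z":0.6,"ax":0,"ay":0,"az":0},{"x":2.86,"y":1.32,"z":0.6,"ax":0,"ay":0,"az":0},{"x":2.86,"y":1.32,"z":0.6,"ax":0,"ay":0,"az":0}]'

```text
time_s: 1.65
tool_pos: [0.3031, -0.4778, 0.192]
tool_rot: [-180.0, -0.0, 82.4]
force: [0.5, -0.8, -0.1]
grip_width: 0.0871
grasp_force: 0.0
```

>>> jog_arm --motion '[{"x":2.86,"y":1.32,"z":0.6,"ax":0,"ay":0,"az":0},{"x":2.86,"y":1.32,"z":0.6,"ax":0,"ay":0,"az":0},{"x":2.86,"y":1.32,"z":0.6,"ax":0,"ay":0,"az":0},{"x":2.86,"y":1.32,"z":0.6,"ax":0,"ay":0,"az":0},{"x":2.86,"y":1.32,"z":0.6,"ax":0,"ay":0,"az":0}]'

```text
time_s: 2.15
tool_pos: [0.3873, -0.3448, 0.1622]
tool_rot: [-180.0, 0.0, 82.4]
force: [0.2, 0.3, -0.3]
grip_width: 0.0871
grasp_force: 0.0
```

>>> jog_arm --motion '[{"x":0,"y":0,"z":0,"ax":0,"ay":0,"az":0},{"x":0,"y":0,"z":0,"ax":0,"ay":0,"az":0},{"x":0,"y":0,"z":0,"ax":0,"ay":0,"az":0},{"x":0,"y":0,"z":0,"ax":0,"ay":0,"az":0},{"x":0,"y":0,"z":0,"ax":0,"ay":0,"az":0}]'

```text
time_s: 2.65
tool_pos: [0.3863, -0.3471, 0.1626]
tool_rot: [180.0, 0.0, 82.3]
force: [-0.0, 1.0, -0.6]
grip_width: 0.087
grasp_force: 0.0
```

Motion is precise. Look with the wrist camera and also refresh the top estimate.

Run:
```python
from h import *
p,im=shot("wrist","w1.png")
E=p["extrinsics"];print("cam pos",np.round(-E[:3,:3].T@E[:3,3]*1000))
print("tcp proj",proj(p,[[.3863,-.3471,.0]]))
for th in (125,150):
  for k in contours(white(im,th),300):
    x,y,w,h=cv2.boundingRect(k);print(th,(x,y,w,h),rect(p,k,.048))
```

```text
cam pos [ 397. -272.  325.]
tcp proj [[314.77097593 224.83472767]]
125 (437, 457, 23, 21) (array([ 492.6, -616.2]), 27.3, 21.7, 82.4)
125 (186, 342, 253, 46) (array([ 366.1, -472.2]), 245.1, 50.1, -7.6)
125 (127, 332, 212, 5) (array([ 297.9, -429.2]), 196.8, 4.2, -7.6)
125 (344, 0, 37, 105) (array([ 439.5, -211.3]), 70.8, 14.0, 72.7)
125 (0, 0, 640, 311) (array([ 398.1, -294.7]), 571.2, 244.0, -7.6)
150 (205, 343, 233, 44) (array([ 375.5, -473.4]), 223.9, 47.9, -7.6)
150 (97, 254, 82, 56) (array([ 233. , -359.6]), 74.6, 45.9, -54.4)
150 (291, 89, 78, 56) (array([ 412.8, -253.1]), 61.0, 34.9, -22.6)
150 (434, 72, 206, 238) (array([ 557.8, -360. ]), 177.9, 175.4, -59.6)
150 (236, 61, 269, 249) (array([ 426.3, -317.7]), 225.4, 150.6, 58.3)
150 (452, 51, 36, 55) (array([ 517.4, -238.6]), 34.8, 26.4, -35.7)
150 (369, 24, 40, 57) (array([ 459.2, -214.4]), 37.2, 22.9, 73.0)
150 (333, 17, 23, 57) (array([ 426.9, -204.8]), 36.6, 10.9, 73.1)
150 (432, 15, 55, 30) (array([ 512. , -207.1]), 39.5, 15.0, 10.1)
150 (591, 0, 49, 57) (array([ 623.8, -216.3]), 37.2, 34.5, -85.0)
150 (345, 0, 34, 103) (array([ 439.2, -210.7]), 69.5, 11.8, 72.6)
```

View pics/w1.png

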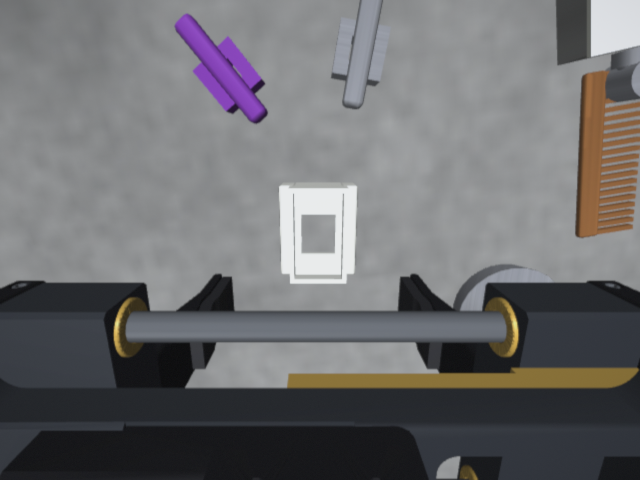

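The wrist view shows the chosen cover at (318,234) with its opening. The purple tee is at (222,70), a grey tee at (362,55), and the comb is to the right. The cover lies well inside the finger span.

```bash
cat >> h.py <<'E'
def hole(p,im,seed,zw=.036,zt=.048,box=100,th=205):
    """white cover near seed px: outer contour cast at lower tier and opening at web height; tool target"""
    x,y=map(int,seed);x0,y0=max(x-box,0),max(y-box,0)
    g=cv2.cvtColor(im[y0:y+box,x0:x+box],cv2.COLOR_BGR2GRAY)
    c,h=cv2.findContours((g>th).astype(np.uint8),cv2.RETR_CCOMP,cv2.CHAIN_APPROX_NONE)
    for k,hh in zip(c,h[0]):
        if cv2.contourArea(k)<300: continue
        k=k+[x0,y0]
        print("hole" if hh[3]>=0 else "outer",cv2.boundingRect(k),rect(p,k,zw if hh[3]>=0 else zt))
E
python3 - <<'E'
from h import *
p=env.camera_params("wrist");im=cv2.imread("pics/w1.png")
print(im[200,288],im[150,300],im[200,310],im[192,297])
for th in(180,205,225): hole(p,im,(317,232),box=70,th=th)
E
```

```text
[236 235 233] [139 138 136] [236 235 233] [236 235 233]
outer (279, 185, 78, 99) (array([ 389.1, -345.9]), 86.6, 64.3, 82.3)
hole (293, 234, 51, 46) (array([ 386.5, -368.7]), 45.7, 42.0, -9.2)
hole (300, 214, 36, 40) (array([ 389.1, -347.1]), 35.9, 31.4, 82.4)
outer (279, 186, 78, 98) (array([ 389. , -346.3]), 85.8, 64.0, 82.4)
hole (300, 213, 37, 41) (array([ 389.2, -346.7]), 36.9, 31.6, 81.7)
hole (292, 193, 53, 87) (array([ 388.9, -350.5]), 79.5, 46.1, 82.4)
outer (280, 186, 76, 97) (array([ 389.1, -345.8]), 84.8, 62.4, 82.4)
hole (300, 213, 37, 42) (array([ 389.3, -347.1]), 37.7, 32.3, 82.4)
hole (292, 192, 54, 89) (array([ 388.9, -350.6]), 81.3, 46.6, 82.4)
```

>>> jog_arm --motion '[{"x":0.07,"y":0.28,"z":2.5,"ax":0,"ay":0,"az":0},{"x":0,"y":0,"z":2.5,"ax":0,"ay":0,"az":0},{"x":0,"y":0,"z":2.5,"ax":0,"ay":0,"az":0},{"x":0,"y":0,"z":2.0,"ax":0,"ay":0,"az":0},{"x":0,"y":0,"z":1.5,"ax":0,"ay":0,"az":0}]'

```text
time_s: 3.2
tool_pos: [0.3891, -0.3457, 0.0511]
tool_rot: [-179.9, -0.0, 82.4]
force: [-0.6, 0.4, 0.5]
grip_width: 0.0871
grasp_force: 0.0
```

>>> jog_arm --motion '[{"x":0,"y":0,"z":1,"ax":0,"ay":0,"az":0},{"x":0,"y":0,"z":0.7,"ax":0,"ay":0,"az":0},{"x":0,"y":0,"z":0.4,"ax":0,"ay":0,"az":0},{"x":0,"y":0,"z":0,"ax":0,"ay":0,"az":0},{"x":0,"y":0,"z":0,"ax":0,"ay":0,"az":0}]'

```text
time_s: 3.7
tool_pos: [0.3902, -0.3461, 0.0322]
tool_rot: [179.9, 0.0, 82.4]
force: [0.3, 0.5, -0.1]
grip_width: 0.0869
grasp_force: 0.0
```

>>> jog_arm --motion '[{"x":0,"y":0,"z":0,"ax":0,"ay":0,"az":0},{"x":0,"y":0,"z":0,"ax":0,"ay":0,"az":0},{"x":0,"y":0,"z":0,"ax":0,"ay":0,"az":0},{"x":0,"y":0,"z":0,"ax":0,"ay":0,"az":0},{"x":0,"y":0,"z":0,"ax":0,"ay":0,"az":0}]' --claw -1 --squeeze 25

```text
time_s: 4.2
tool_pos: [0.3898, -0.3458, 0.0316]
tool_rot: [-180.0, 0.0, 82.4]
force: [0.3, 0.5, 0.3]
grip_width: 0.0549
grasp_force: 0.0
```

>>> jog_arm --motion '[{"x":0,"y":0,"z":0,"ax":0,"ay":0,"az":0},{"x":0,"y":0,"z":0,"ax":0,"ay":0,"az":0},{"x":0,"y":0,"z":0,"ax":0,"ay":0,"az":0},{"x":0,"y":0,"z":0,"ax":0,"ay":0,"az":0},{"x":0,"y":0,"z":0,"ax":0,"ay":0,"az":0}]'

```text
time_s: 4.7
tool_pos: [0.3897, -0.3457, 0.0316]
tool_rot: [-180.0, 0.0, 82.4]
force: [-1.8, 0.9, 1.4]
grip_width: 0.0494
grasp_force: 25.0
```

>>> jog_arm --motion '[{"x":0,"y":0,"z":-2,"ax":0,"ay":0,"az":0},{"x":0,"y":0,"z":-3.5,"ax":0,"ay":0,"az":0},{"x":0,"y":0,"z":-4,"ax":0,"ay":0,"az":0},{"x":0,"y":0,"z":-4,"ax":0,"ay":0,"az":0},{"x":0,"y":0,"z":-3.5,"ax":0,"ay":0,"az":0}]'

```text
time_s: 5.2
tool_pos: [0.39, -0.3457, 0.2034]
tool_rot: [179.9, 0.0, 82.5]
force: [1.0, -0.8, -1.3]
grip_width: 0.0499
grasp_force: 25.0
```

>>> jog_arm --motion '[{"x":1.18,"y":2.36,"z":0,"ax":0,"ay":0,"az":0},{"x":1.18,"y":2.36,"z":0,"ax":0,"ay":0,"az":0},{"x":1.18,"y":2.36,"z":0,"ax":0,"ay":0,"az":0},{"x":1.18,"y":2.36,"z":0,"ax":0,"ay":0,"az":0},{"x":1.18,"y":2.36,"z":0,"ax":0,"ay":0,"az":0}]'

```text
time_s: 5.7
tool_pos: [0.5154, -0.3023, 0.2011]
tool_rot: [-180.0, -0.0, 82.4]
force: [0.3, -0.3, -1.2]
grip_width: 0.0496
grasp_force: 25.0
```

>>> jog_arm --motion '[{"x":1.18,"y":2.36,"z":0,"ax":0,"ay":0,"az":0},{"x":1.18,"y":2.36,"z":0,"ax":0,"ay":0,"az":0},{"x":1.18,"y":2.36,"z":0,"ax":0,"ay":0,"az":0},{"x":1.18,"y":2.36,"z":0,"ax":0,"ay":0,"az":0},{"x":1.18,"y":2.36,"z":0,"ax":0,"ay":0,"az":0}]'

```text
time_s: 6.2
tool_pos: [0.6401, -0.2593, 0.2008]
tool_rot: [-180.0, -0.0, 82.4]
force: [0.0, 0.2, -0.9]
grip_width: 0.0496
grasp_force: 25.0
```

>>> jog_arm --motion '[{"x":0,"y":0,"z":0,"ax":0,"ay":0,"az":-6.2},{"x":0,"y":0,"z":0,"ax":0,"ay":0,"az":-6.2},{"x":0,"y":0,"z":0,"ax":0,"ay":0,"az":0},{"x":0,"y":0,"z":0,"ax":0,"ay":0,"az":0},{"x":0,"y":0,"z":0,"ax":0,"ay":0,"az":0}]'

```text
time_s: 6.7
tool_pos: [0.6391, -0.26, 0.2014]
tool_rot: [-180.0, 0.0, 94.7]
force: [-1.3, -0.3, -1.3]
grip_width: 0.0496
grasp_force: 25.0
```

Run:
```python
from h import *
st();p,im=shot("wrist","w2.png")
hsv=cv2.cvtColor(im,cv2.COLOR_BGR2HSV)
m=(hsv[...,0]>8)&(hsv[...,0]<32)&(hsv[...,1]>120)&(hsv[...,2]>60)
for k in contours(m,40):
    print("brass",cv2.boundingRect(k),cv2.contourArea(k))
for n,v in dict(v1=(.636,.1005),v2=(.647,-.029),v3=(.658,-.1585)).items(): print(n,proj(p,[[*v,.04],[*v,.108]]).round())
cv2.imwrite("pics/w2c.png",cv2.resize(im[:340,100:540],None,fx=1.75,fy=1.75,interpolation=cv2.INTER_CUBIC))
```

```text
t 6.7 tcp mm [ 639.1 -260.   201.4] rot [-180.     0.    94.7] q7 16 F [-1.3 -0.3 -1.3]
brass (202, 368, 377, 20) 5610.5
brass (420, 298, 21, 59) 557.5
brass (191, 298, 22, 59) 532.5
brass (310, 270, 35, 41) 993.5
brass (335, 96, 35, 34) 742.0
v1 [[ 353. -278.]
 [ 367. -443.]]
v2 [[ 348.  -54.]
 [ 359. -118.]]
v3 [[345. 118.]
 [353. 110.]]
```

View pics/w2c.png

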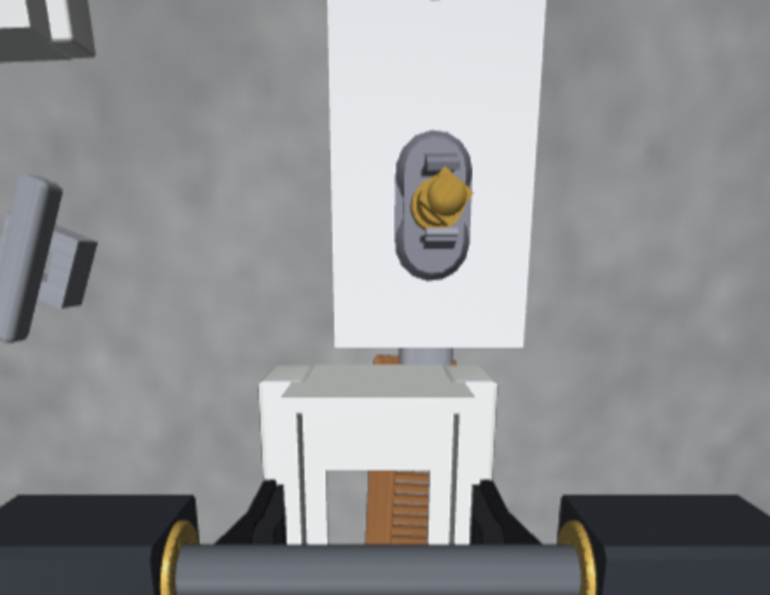

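The view shows valve 3 with its boss at about (433,205) in the crop and the brass square turned roughly 45°. Hooks are visible at ±y, and the held cover is level in the fingers.

```bash
cat >> h.py <<'E'
def boss(p,im,zb=.043):
    """bosses: holes in the white kerb mask"""
    g=cv2.cvtColor(im,cv2.COLOR_BGR2GRAY)
    c,h=cv2.findContours((g>185).astype(np.uint8),cv2.RETR_CCOMP,cv2.CHAIN_APPROX_NONE)
    for k,hh in zip(c,h[0]):
        if hh[3]>=0 and cv2.contourArea(k)>500: print("boss",cv2.boundingRect(k),rect(p,k,zb),rect(p,k,.04))
def heldcover(p,o,under):
    """expected px of held cover's front top corners and opening front corners, nominal"""
    T=o["tool_pos"];a=np.radians(o["tool_rot"][2]);X=np.array([np.cos(a),np.sin(a),0]);Y=np.array([np.sin(a),-np.cos(a),0])
    q=lambda x,y,z:T+x*X+y*Y+[0,0,z-under]
    return proj(p,[q(.042,-.025,.048),q(.042,.025,.048),q(.018,-.015,.036),q(.018,.015,.036)]).round(1)
E
python3 - <<'E'
from h import *
p=env.camera_params("wrist");im=cv2.imread("pics/w2.png");boss(p,im)
print(heldcover(p,env.get_obs(),.0316).tolist())
g=cv2.cvtColor(im,cv2.COLOR_BGR2GRAY)
print("col315",[(r,int(g[r,315])) for r in range(218,236,1)])
print("col318 hole",[(r,int(g[r,300])) for r in range(360-98,278)])
r=260;print("hole cols",[(c,int(g[285,c])) for c in range(280,296)],[(c,int(g[300,c])) for c in range(340,352)])
r=110;xs=np.where(g[r,250:450]>200)[0]+250;print(xs.min(),xs.max(),plane(p,[(xs.min(),r),(xs.max(),r)],.04)*1000)
E
```

```text
boss (324, 73, 47, 89) (array([ 659.8, -159. ]), 74.6, 41.2, -84.8) (array([ 660.1, -158.7]), 75.3, 41.6, -84.8)
[[257.3, 223.5], [369.4, 223.6], [283.6, 265.0], [343.6, 265.1]]
col315 [(218, 164), (219, 165), (220, 165), (221, 165), (222, 164), (223, 165), (224, 165), (225, 165), (226, 171), (227, 213), (228, 231), (229, 233), (230, 232), (231, 233), (232, 233), (233, 233), (234, 233), (235, 232)]
col318 hole [(262, 232), (263, 232), (264, 232), (265, 232), (266, 232), (267, 230), (268, 204), (269, 161), (270, 155), (271, 155), (272, 155), (273, 155), (274, 156), (275, 155), (276, 155), (277, 155)]
hole cols [(280, 232), (281, 232), (282, 232), (283, 232), (284, 232), (285, 228), (286, 163), (287, 150), (288, 152), (289, 152), (290, 152), (291, 153), (292, 153), (293, 152), (294, 151), (295, 150)] [(340, 97), (341, 98), (342, 103), (343, 106), (344, 127), (345, 221), (346, 231), (347, 232), (348, 232), (349, 232), (350, 232), (351, 232)]
290 404 [[ 608.08349979 -155.83280238   40.        ]
 [ 710.71205166 -147.25572801   40.        ]]
```

>>> jog_arm --motion '[{"x":2,"y":0.58,"z":0,"ax":0,"ay":0,"az":-0.3},{"x":2,"y":0.58,"z":0,"ax":0,"ay":0,"az":0},{"x":2,"y":0.58,"z":0,"ax":0,"ay":0,"az":0},{"x":2,"y":0.57,"z":0,"ax":0,"ay":0,"az":0},{"x":2.03,"y":0.57,"z":0,"ax":0,"ay":0,"az":0}]' --squeeze 35

```text
time_s: 7.25
tool_pos: [0.6593, -0.1547, 0.2018]
tool_rot: [180.0, -0.0, 95.2]
force: [0.4, -0.2, -0.5]
grip_width: 0.0495
grasp_force: 35.0
```

>>> jog_arm --motion '[{"x":0,"y":0,"z":2,"ax":0,"ay":0,"az":0},{"x":0,"y":0,"z":2.5,"ax":0,"ay":0,"az":0},{"x":0,"y":0,"z":2.5,"ax":0,"ay":0,"az":0},{"x":0,"y":0,"z":1.6,"ax":0,"ay":0,"az":0},{"x":0,"y":0,"z":0,"ax":0,"ay":0,"az":0}]'

```text
time_s: 7.75
tool_pos: [0.6573, -0.1561, 0.1129]
tool_rot: [-179.7, -0.1, 95.2]
force: [-0.2, 0.0, -1.3]
grip_width: 0.0496
grasp_force: 35.0
```

Run:
```python
from h import *
st();p,im=shot("wrist","w3.png")
boss(p,im)
cv2.imwrite("pics/w3c.png",im[130:400,150:490])
```

```text
t 7.75 tcp mm [ 657.3 -156.1  112.9] rot [-1.797e+02 -1.000e-01  9.520e+01] q7 5 F [-0.2  0.  -1.3]
boss (249, 208, 134, 20) (array([ 655.4, -129.4]), 93.8, 13.7, 5.3) (array([ 655.5, -130.1]), 95.0, 13.9, 5.3)
```

View pics/w3c.png

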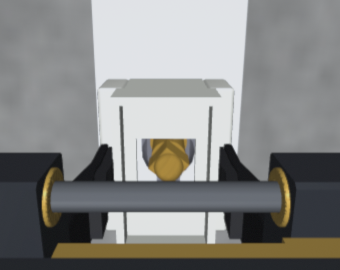

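The spindle appears centred across the opening (column 168 against 167). I'll let the arm settle and then press.

>>> jog_arm --motion '[{"x":0,"y":0,"z":0,"ax":0,"ay":0,"az":0},{"x":0,"y":0,"z":0,"ax":0,"ay":0,"az":0},{"x":0,"y":0,"z":0,"ax":0,"ay":0,"az":0},{"x":0,"y":0,"z":0,"ax":0,"ay":0,"az":0},{"x":0,"y":0,"z":0,"ax":0,"ay":0,"az":0}]'

```text
time_s: 8.3
tool_pos: [0.6592, -0.1574, 0.1159]
tool_rot: [180.0, 0.0, 95.1]
force: [0.3, 0.9, -1.0]
grip_width: 0.0496
grasp_force: 35.0
```

>>> jog_arm --motion '[{"x":0,"y":0,"z":0.6,"ax":0,"ay":0,"az":0},{"x":0,"y":0,"z":0.5,"ax":0,"ay":0,"az":0},{"x":0,"y":0,"z":0.5,"ax":0,"ay":0,"az":0},{"x":0,"y":0,"z":0.4,"ax":0,"ay":0,"az":0},{"x":0,"y":0,"z":0,"ax":0,"ay":0,"az":0}]'

```text
time_s: 8.8
tool_pos: [0.6584, -0.1573, 0.0944]
tool_rot: [-179.9, -0.0, 95.1]
force: [0.9, -0.3, -0.4]
grip_width: 0.0497
grasp_force: 35.0
```

>>> jog_arm --motion '[{"x":0,"y":0,"z":0.2,"ax":0,"ay":0,"az":0},{"x":0,"y":0,"z":0.2,"ax":0,"ay":0,"az":0},{"x":0,"y":0,"z":0.2,"ax":0,"ay":0,"az":0},{"x":0,"y":0,"z":0.2,"ax":0,"ay":0,"az":0},{"x":0,"y":0,"z":0.2,"ax":0,"ay":0,"az":0}]'

```text
time_s: 9.3
tool_pos: [0.6591, -0.1574, 0.0854]
tool_rot: [180.0, 0.0, 95.1]
force: [0.1, -0.3, -1.0]
grip_width: 0.0498
grasp_force: 35.0
```

>>> jog_arm --motion '[{"x":0,"y":0,"z":0.2,"ax":0,"ay":0,"az":0},{"x":0,"y":0,"z":0.2,"ax":0,"ay":0,"az":0},{"x":0,"y":0,"z":0.2,"ax":0,"ay":0,"az":0},{"x":0,"y":0,"z":0.2,"ax":0,"ay":0,"az":0},{"x":0,"y":0,"z":0.2,"ax":0,"ay":0,"az":0}]'

```text
time_s: 9.8
tool_pos: [0.661, -0.1575, 0.0794]
tool_rot: [179.8, 0.1, 95.1]
force: [-4.6, 0.8, 17.5]
grip_width: 0.0499
grasp_force: 35.0
```

>>> jog_arm --motion '[{"x":0,"y":0,"z":0.2,"ax":0,"ay":0,"az":0},{"x":0,"y":0,"z":0.2,"ax":0,"ay":0,"az":0},{"x":0,"y":0,"z":0,"ax":0,"ay":0,"az":0},{"x":0,"y":0,"z":0,"ax":0,"ay":0,"az":0},{"x":0,"y":0,"z":0,"ax":0,"ay":0,"az":0}]'

```text
time_s: 10.3
tool_pos: [0.6602, -0.1575, 0.074]
tool_rot: [179.9, 0.1, 95.1]
force: [-2.2, 1.2, 8.6]
grip_width: 0.0496
grasp_force: 35.0
```

>>> jog_arm --motion '[{"x":0,"y":0,"z":0.2,"ax":0,"ay":0,"az":0},{"x":0,"y":0,"z":0.1,"ax":0,"ay":0,"az":0},{"x":0,"y":0,"z":0,"ax":0,"ay":0,"az":0},{"x":0,"y":0,"z":0,"ax":0,"ay":0,"az":0},{"x":0,"y":0,"z":0,"ax":0,"ay":0,"az":0}]'

```text
time_s: 10.8
tool_pos: [0.6601, -0.1578, 0.0716]
tool_rot: [179.9, 0.1, 95.1]
force: [-2.5, -0.9, 13.0]
grip_width: 0.0498
grasp_force: 35.0
```

>>> jog_arm --motion '[{"x":0,"y":0,"z":0.2,"ax":0,"ay":0,"az":0},{"x":0,"y":0,"z":0.2,"ax":0,"ay":0,"az":0},{"x":0,"y":0,"z":0,"ax":0,"ay":0,"az":0},{"x":0,"y":0,"z":0,"ax":0,"ay":0,"az":0},{"x":0,"y":0,"z":0,"ax":0,"ay":0,"az":0}]'

```text
time_s: 11.3
tool_pos: [0.6601, -0.1579, 0.0715]
tool_rot: [179.9, 0.2, 95.1]
force: [-11.2, 0.8, 30.7]
grip_width: 0.0499
grasp_force: 35.0
```

>>> jog_arm --motion '[{"x":0,"y":0,"z":0.2,"ax":0,"ay":0,"az":0},{"x":0,"y":0,"z":0,"ax":0,"ay":0,"az":0},{"x":0,"y":0,"z":0,"ax":0,"ay":0,"az":0},{"x":0,"y":0,"z":0,"ax":0,"ay":0,"az":0},{"x":0,"y":0,"z":0,"ax":0,"ay":0,"az":0}]'

```text
time_s: 11.8
tool_pos: [0.6602, -0.1579, 0.0715]
tool_rot: [179.9, 0.2, 95.1]
force: [-15.2, 1.4, 39.2]
grip_width: 0.0498
grasp_force: 35.0
```

>>> jog_arm --motion '[{"x":0,"y":0,"z":-0.8,"ax":0,"ay":0,"az":0},{"x":0,"y":0,"z":0,"ax":0,"ay":0,"az":0},{"x":0,"y":0,"z":0,"ax":0,"ay":0,"az":0},{"x":0,"y":0,"z":0,"ax":0,"ay":0,"az":0},{"x":0,"y":0,"z":0,"ax":0,"ay":0,"az":0}]'

```text
time_s: 12.3
tool_pos: [0.6597, -0.1576, 0.0716]
tool_rot: [179.9, 0.0, 95.1]
force: [-1.1, -0.6, 8.3]
grip_width: 0.0497
grasp_force: 35.0
```

>>> jog_arm --motion '[{"x":0,"y":0,"z":0,"ax":0,"ay":0,"az":0},{"x":0,"y":0,"z":0,"ax":0,"ay":0,"az":0},{"x":0,"y":0,"z":0,"ax":0,"ay":0,"az":0},{"x":0,"y":0,"z":0,"ax":0,"ay":0,"az":0},{"x":0,"y":0,"z":0,"ax":0,"ay":0,"az":0}]' --claw 1

```text
time_s: 12.8
tool_pos: [0.6589, -0.1572, 0.0701]
tool_rot: [-180.0, -0.0, 95.1]
force: [0.3, 0.4, 1.0]
grip_width: 0.0812
grasp_force: 0.0
```

>>> jog_arm --motion '[{"x":0,"y":0,"z":-1.5,"ax":0,"ay":0,"az":0},{"x":0,"y":0,"z":-3,"ax":0,"ay":0,"az":0},{"x":0,"y":0,"z":-3,"ax":0,"ay":0,"az":0},{"x":0,"y":0,"z":-3,"ax":0,"ay":0,"az":0},{"x":0,"y":0,"z":-2.5,"ax":0,"ay":0,"az":0}]'

```text
time_s: 13.3
tool_pos: [0.6597, -0.1572, 0.204]
tool_rot: [179.9, 0.1, 95.2]
force: [0.4, 0.2, 0.3]
grip_width: 0.0869
grasp_force: 0.0
```

>>> jog_arm --motion '[{"x":0,"y":0,"z":0,"ax":0,"ay":0,"az":0},{"x":0,"y":0,"z":0,"ax":0,"ay":0,"az":0},{"x":0,"y":0,"z":0,"ax":0,"ay":0,"az":0},{"x":0,"y":0,"z":0,"ax":0,"ay":0,"az":0},{"x":0,"y":0,"z":0,"ax":0,"ay":0,"az":0}]'

```text
time_s: 13.8
tool_pos: [0.6585, -0.1573, 0.1993]
tool_rot: [-179.9, -0.0, 95.1]
force: [-0.1, -0.5, -0.1]
grip_width: 0.087
grasp_force: 0.0
```

Run:
```python
from h import *
st();p,im=shot("wrist","w4.png")
boss(p,im)
cv2.imwrite("pics/w4c.png",cv2.resize(im[0:320,180:500],None,fx=1.8,fy=1.8,interpolation=cv2.INTER_CUBIC))
p,t=shot("top","t2.png")
for k in contours(white(t,125),300,9000):
    x,y,w,h=cv2.boundingRect(k)
    if 80<y<330: print((x+w//2,y+h//2),cv2.contourArea(k),rect(p,k,0.04))
```

```text
t 13.8 tcp mm [ 658.5 -157.3  199.3] rot [-179.9   -0.    95.1] q7 7 F [-0.1 -0.5 -0.1]
boss (53, 70, 42, 47) (array([436.2, -57. ]), 37.5, 30.0, -83.4) (array([434.2, -56.8]), 37.8, 30.3, -83.4)
boss (29, 40, 53, 100) (array([428.6, -56.1]), 79.6, 44.7, -83.4) (array([426.5, -55.8]), 80.4, 45.1, -83.4)
boss (299, 214, 37, 49) (array([ 661.6, -169.5]), 49.0, 35.7, -84.8) (array([ 661.7, -170.4]), 49.5, 36.1, -84.8)
boss (291, 196, 53, 88) (array([ 661.9, -172.2]), 89.2, 51.2, -84.8) (array([ 662., -173.]), 90.0, 51.6, -84.8)
boss (294, 34, 48, 95) (array([649.1, -29.3]), 75.0, 40.7, -85.8) (array([649.1, -28.8]), 75.7, 41.1, -85.8)
(349, 267) 872.5 (array([430.2, -56.9]), 87.7, 68.7, -83.2)
(297, 262) 860.5 (array([443.8,  74.7]), 87.4, 68.4, -83.6)
(256, 234) 325.0 (array([513.8, 179.9]), 120.1, 74.3, 3.8)
(335, 184) 4845.0 (array([646.5, -20.4]), 390.1, 105.0, -85.2)
```

View pics/w4c.png

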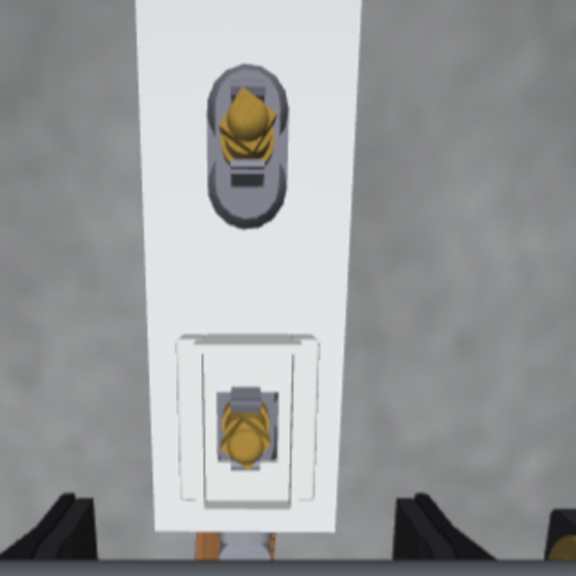

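Cover 3 is home: both hooks show above its web at about (247,398) and (245,465), and the step runs flush on the kerb. Next I go to cover B.

>>> jog_arm --motion '[{"x":1.26,"y":-2.14,"z":0,"ax":0,"ay":0,"az":-1.5},{"x":1.26,"y":-2.14,"z":0,"ax":0,"ay":0,"az":0},{"x":1.26,"y":-2.14,"z":0,"ax":0,"ay":0,"az":0},{"x":1.26,"y":-2.14,"z":0.5,"ax":0,"ay":0,"az":0},{"x":1.26,"y":-2.14,"z":0.5,"ax":0,"ay":0,"az":0}]'

```text
time_s: 14.4
tool_pos: [0.5449, -0.1061, 0.1903]
tool_rot: [180.0, 0.0, 96.6]
force: [-0.4, -0.0, 0.9]
grip_width: 0.0872
grasp_force: 0.0
```

>>> jog_arm --motion '[{"x":1.26,"y":-2.14,"z":0.6,"ax":0,"ay":0,"az":0},{"x":1.26,"y":-2.14,"z":0.6,"ax":0,"ay":0,"az":0},{"x":1.26,"y":-2.14,"z":0.6,"ax":0,"ay":0,"az":0},{"x":1.26,"y":-2.14,"z":0.6,"ax":0,"ay":0,"az":0},{"x":1.24,"y":-2.14,"z":0.5,"ax":0,"ay":0,"az":0}]'

```text
time_s: 14.9
tool_pos: [0.4311, -0.056, 0.1611]
tool_rot: [-180.0, 0.0, 96.7]
force: [0.1, 0.1, -0.2]
grip_width: 0.0869
grasp_force: 0.0
```

>>> jog_arm --motion '[{"x":0,"y":0,"z":0,"ax":0,"ay":0,"az":0},{"x":0,"y":0,"z":0,"ax":0,"ay":0,"az":0},{"x":0,"y":0,"z":0,"ax":0,"ay":0,"az":0},{"x":0,"y":0,"z":0,"ax":0,"ay":0,"az":0},{"x":0,"y":0,"z":0,"ax":0,"ay":0,"az":0}]'

```text
time_s: 15.4
tool_pos: [0.4328, -0.0566, 0.1616]
tool_rot: [180.0, -0.0, 96.6]
force: [-0.4, -0.4, 0.5]
grip_width: 0.0868
grasp_force: 0.0
```

```bash
cat >> h.py <<'E'
def go(c,yaw=None):
    """tool-frame shift (cm) from present TCP to world point c (mm) in axes at present yaw"""
    o=env.get_obs();a=np.radians(o["tool_rot"][2]);d=np.array(c)-o["tool_pos"][:2]*1000
    print("shift cm x %.2f y %.2f"%((d[0]*np.cos(a)+d[1]*np.sin(a))/10,(d[0]*np.sin(a)-d[1]*np.cos(a))/10),"" if yaw is None else "az %.1f"%(o["tool_rot"][2]-yaw))
E
python3 - <<'E'
from h import *
st();p,im=shot("wrist","w5.png");hole(p,im,(317,232),box=75)
E
```

```text
t 15.4 tcp mm [432.8 -56.6 161.6] rot [180.   -0.   96.6] q7 14 F [-0.4 -0.4  0.5]
outer (276, 185, 78, 99) (array([432.5, -55.2]), 86.2, 63.9, -83.3)
hole (296, 213, 37, 42) (array([432.5, -56.5]), 37.9, 31.6, -82.6)
hole (288, 192, 54, 88) (array([433. , -59.4]), 80.1, 46.1, -83.3)
```

>>> jog_arm --motion '[{"x":0,"y":0,"z":2.5,"ax":0,"ay":0,"az":0},{"x":0,"y":0,"z":2.5,"ax":0,"ay":0,"az":0},{"x":0,"y":0,"z":2.5,"ax":0,"ay":0,"az":0},{"x":0,"y":0,"z":2.0,"ax":0,"ay":0,"az":0},{"x":0,"y":0,"z":1.5,"ax":0,"ay":0,"az":0}]'

```text
time_s: 15.95
tool_pos: [0.4317, -0.0564, 0.0501]
tool_rot: [-179.9, -0.1, 96.6]
force: [-0.0, 0.0, -0.1]
grip_width: 0.0871
grasp_force: 0.0
```

>>> jog_arm --motion '[{"x":0,"y":0,"z":1,"ax":0,"ay":0,"az":0},{"x":0,"y":0,"z":0.7,"ax":0,"ay":0,"az":0},{"x":0,"y":0,"z":0.3,"ax":0,"ay":0,"az":0},{"x":0,"y":0,"z":0,"ax":0,"ay":0,"az":0},{"x":0,"y":0,"z":0,"ax":0,"ay":0,"az":0}]'

```text
time_s: 16.45
tool_pos: [0.4328, -0.0567, 0.0321]
tool_rot: [179.9, 0.0, 96.6]
force: [1.0, -0.2, 1.2]
grip_width: 0.0874
grasp_force: 0.0
```

>>> jog_arm --motion '[{"x":0,"y":0,"z":0,"ax":0,"ay":0,"az":0},{"x":0,"y":0,"z":0,"ax":0,"ay":0,"az":0},{"x":0,"y":0,"z":0,"ax":0,"ay":0,"az":0},{"x":0,"y":0,"z":0,"ax":0,"ay":0,"az":0},{"x":0,"y":0,"z":0,"ax":0,"ay":0,"az":0}]' --claw -1 --squeeze 35

```text
time_s: 16.95
tool_pos: [0.4322, -0.0566, 0.0316]
tool_rot: [180.0, 0.0, 96.6]
force: [0.7, 0.3, -0.5]
grip_width: 0.0548
grasp_force: 0.0
```

>>> jog_arm --motion '[{"x":0,"y":0,"z":0,"ax":0,"ay":0,"az":0},{"x":0,"y":0,"z":0,"ax":0,"ay":0,"az":0},{"x":0,"y":0,"z":0,"ax":0,"ay":0,"az":0},{"x":0,"y":0,"z":0,"ax":0,"ay":0,"az":0},{"x":0,"y":0,"z":0,"ax":0,"ay":0,"az":0}]'

```text
time_s: 17.45
tool_pos: [0.4322, -0.0566, 0.0315]
tool_rot: [-180.0, 0.0, 96.6]
force: [-0.7, 0.4, 1.5]
grip_width: 0.0498
grasp_force: 35.0
```

>>> jog_arm --motion '[{"x":0,"y":0,"z":-2,"ax":0,"ay":0,"az":0},{"x":0,"y":0,"z":-3.5,"ax":0,"ay":0,"az":0},{"x":0,"y":0,"z":-4,"ax":0,"ay":0,"az":0},{"x":0,"y":0,"z":-4,"ax":0,"ay":0,"az":0},{"x":0,"y":0,"z":-3.5,"ax":0,"ay":0,"az":1.5}]'

```text
time_s: 17.95
tool_pos: [0.4323, -0.0564, 0.2034]
tool_rot: [179.9, 0.0, 95.1]
force: [0.6, -0.0, -1.1]
grip_width: 0.0495
grasp_force: 35.0
```

>>> jog_arm --motion '[{"x":0.08,"y":2.18,"z":0,"ax":0,"ay":0,"az":0},{"x":0.08,"y":2.18,"z":0,"ax":0,"ay":0,"az":0},{"x":0.08,"y":2.18,"z":0,"ax":0,"ay":0,"az":0},{"x":0.08,"y":2.18,"z":0,"ax":0,"ay":0,"az":0},{"x":0.08,"y":2.18,"z":0,"ax":0,"ay":0,"az":0}]'

```text
time_s: 18.45
tool_pos: [0.5411, -0.0428, 0.2011]
tool_rot: [-180.0, -0.0, 95.1]
force: [-0.5, -0.1, -1.1]
grip_width: 0.0496
grasp_force: 35.0
```

>>> jog_arm --motion '[{"x":0.08,"y":2.18,"z":0,"ax":0,"ay":0,"az":0},{"x":0.08,"y":2.18,"z":0,"ax":0,"ay":0,"az":0},{"x":0.08,"y":2.18,"z":0,"ax":0,"ay":0,"az":0},{"x":0.08,"y":2.18,"z":0,"ax":0,"ay":0,"az":0},{"x":0.06,"y":2.2,"z":0,"ax":0,"ay":0,"az":0}]'

```text
time_s: 18.95
tool_pos: [0.6495, -0.0293, 0.2007]
tool_rot: [-179.9, -0.0, 95.1]
force: [0.4, 0.0, 0.1]
grip_width: 0.0494
grasp_force: 35.0
```

>>> jog_arm --motion '[{"x":0,"y":0,"z":2,"ax":0,"ay":0,"az":0},{"x":0,"y":0,"z":2,"ax":0,"ay":0,"az":0},{"x":0,"y":0,"z":2,"ax":0,"ay":0,"az":0},{"x":0,"y":0,"z":1.6,"ax":0,"ay":0,"az":0},{"x":0,"y":0,"z":0.8,"ax":0,"ay":0,"az":0}]'

```text
time_s: 19.45
tool_pos: [0.6478, -0.0294, 0.1154]
tool_rot: [-179.8, -0.0, 95.1]
force: [-0.7, 0.6, -1.2]
grip_width: 0.0496
grasp_force: 35.0
```

>>> jog_arm --motion '[{"x":0,"y":0,"z":0,"ax":0,"ay":0,"az":0},{"x":0,"y":0,"z":0,"ax":0,"ay":0,"az":0},{"x":0,"y":0,"z":0,"ax":0,"ay":0,"az":0},{"x":0,"y":0,"z":0,"ax":0,"ay":0,"az":0},{"x":0,"y":0,"z":0,"ax":0,"ay":0,"az":0}]'

```text
time_s: 19.95
tool_pos: [0.6492, -0.0292, 0.1182]
tool_rot: [179.9, 0.0, 95.1]
force: [-0.5, 0.6, -0.8]
grip_width: 0.0498
grasp_force: 35.0
```

Run:
```python
from h import *
st();go((649,-29.3),95.1);p,im=shot("wrist","w6.png");boss(p,im)
```

```text
t 19.95 tcp mm [649.2 -29.2 118.2] rot [179.9   0.   95.1] q7 -7 F [-0.5  0.6 -0.8]
shift cm x -0.00 y -0.02 az 0.0
boss (287, 264, 54, 42) (array([651.1, -56.2]), 40.3, 33.8, 5.2) (array([651.2, -57.5]), 40.8, 34.3, 5.2)
boss (249, 202, 133, 22) (array([ 6.472e+02, -2.000e-01]), 94.9, 15.3, 5.2) (array([647.3,  -0.8]), 96.1, 15.5, 5.2)
```

>>> jog_arm --motion '[{"x":0,"y":0.03,"z":0.7,"ax":0,"ay":0,"az":0},{"x":0,"y":0,"z":0.7,"ax":0,"ay":0,"az":0},{"x":0,"y":0,"z":0.5,"ax":0,"ay":0,"az":0},{"x":0,"y":0,"z":0.4,"ax":0,"ay":0,"az":0},{"x":0,"y":0,"z":0,"ax":0,"ay":0,"az":0}]'

```text
time_s: 20.5
tool_pos: [0.6485, -0.0292, 0.0934]
tool_rot: [-179.9, -0.0, 95.1]
force: [-0.3, -0.7, -1.2]
grip_width: 0.0496
grasp_force: 35.0
```

>>> jog_arm --motion '[{"x":0,"y":0,"z":0.2,"ax":0,"ay":0,"az":0},{"x":0,"y":0,"z":0.2,"ax":0,"ay":0,"az":0},{"x":0,"y":0,"z":0.2,"ax":0,"ay":0,"az":0},{"x":0,"y":0,"z":0.2,"ax":0,"ay":0,"az":0},{"x":0,"y":0,"z":0.2,"ax":0,"ay":0,"az":0}]'

```text
time_s: 21.0
tool_pos: [0.6493, -0.0295, 0.0846]
tool_rot: [180.0, 0.0, 95.1]
force: [0.1, -0.6, 0.7]
grip_width: 0.05
grasp_force: 35.0
```

>>> jog_arm --motion '[{"x":0,"y":0,"z":0.2,"ax":0,"ay":0,"az":0},{"x":0,"y":0,"z":0.2,"ax":0,"ay":0,"az":0},{"x":0,"y":0,"z":0.2,"ax":0,"ay":0,"az":0},{"x":0,"y":0,"z":0.2,"ax":0,"ay":0,"az":0},{"x":0,"y":0,"z":0.2,"ax":0,"ay":0,"az":0}]'

```text
time_s: 21.5
tool_pos: [0.6511, -0.0295, 0.0785]
tool_rot: [179.8, 0.1, 95.1]
force: [-3.2, -0.8, 19.6]
grip_width: 0.0495
grasp_force: 35.0
```

>>> jog_arm --motion '[{"x":0,"y":0,"z":0.2,"ax":0,"ay":0,"az":0},{"x":0,"y":0,"z":0.2,"ax":0,"ay":0,"az":0},{"x":0,"y":0,"z":0.2,"ax":0,"ay":0,"az":0},{"x":0,"y":0,"z":0,"ax":0,"ay":0,"az":0},{"x":0,"y":0,"z":0,"ax":0,"ay":0,"az":0}]'

```text
time_s: 22.0
tool_pos: [0.6496, -0.0296, 0.0714]
tool_rot: [179.9, 0.1, 95.1]
force: [-5.7, -0.8, 14.6]
grip_width: 0.0496
grasp_force: 35.0
```

>>> jog_arm --motion '[{"x":0,"y":0,"z":0.2,"ax":0,"ay":0,"az":0},{"x":0,"y":0,"z":0.2,"ax":0,"ay":0,"az":0},{"x":0,"y":0,"z":0.1,"ax":0,"ay":0,"az":0},{"x":0,"y":0,"z":0,"ax":0,"ay":0,"az":0},{"x":0,"y":0,"z":0,"ax":0,"ay":0,"az":0}]'

```text
time_s: 22.5
tool_pos: [0.6497, -0.0297, 0.0713]
tool_rot: [180.0, 0.2, 95.1]
force: [-16.4, -2.6, 39.3]
grip_width: 0.0498
grasp_force: 35.0
```

>>> jog_arm --motion '[{"x":0,"y":0,"z":-0.7,"ax":0,"ay":0,"az":0},{"x":0,"y":0,"z":0,"ax":0,"ay":0,"az":0},{"x":0,"y":0,"z":0,"ax":0,"ay":0,"az":0},{"x":0,"y":0,"z":0,"ax":0,"ay":0,"az":0},{"x":0,"y":0,"z":0,"ax":0,"ay":0,"az":0}]'

```text
time_s: 23.0
tool_pos: [0.6494, -0.0293, 0.0714]
tool_rot: [180.0, 0.0, 95.1]
force: [-3.8, -1.1, 8.7]
grip_width: 0.0496
grasp_force: 35.0
```

>>> jog_arm --motion '[{"x":0,"y":0,"z":0,"ax":0,"ay":0,"az":0},{"x":0,"y":0,"z":0,"ax":0,"ay":0,"az":0},{"x":0,"y":0,"z":0,"ax":0,"ay":0,"az":0},{"x":0,"y":0,"z":0,"ax":0,"ay":0,"az":0},{"x":0,"y":0,"z":0,"ax":0,"ay":0,"az":0}]' --claw 1

```text
time_s: 23.5
tool_pos: [0.649, -0.0292, 0.0702]
tool_rot: [-180.0, -0.0, 95.1]
force: [0.4, 0.5, 0.8]
grip_width: 0.0813
grasp_force: 0.0
```

>>> jog_arm --motion '[{"x":0,"y":0,"z":-1.5,"ax":0,"ay":0,"az":0},{"x":0,"y":0,"z":-3,"ax":0,"ay":0,"az":0},{"x":0,"y":0,"z":-3,"ax":0,"ay":0,"az":0},{"x":0,"y":0,"z":-3,"ax":0,"ay":0,"az":0},{"x":0,"y":0,"z":-2.5,"ax":0,"ay":0,"az":0}]'

```text
time_s: 24.0
tool_pos: [0.6497, -0.0289, 0.2038]
tool_rot: [179.8, 0.0, 95.2]
force: [0.9, -0.6, 0.1]
grip_width: 0.0872
grasp_force: 0.0
```

>>> jog_arm --motion '[{"x":0,"y":0,"z":0,"ax":0,"ay":0,"az":0},{"x":0,"y":0,"z":0,"ax":0,"ay":0,"az":0},{"x":0,"y":0,"z":0,"ax":0,"ay":0,"az":0},{"x":0,"y":0,"z":0,"ax":0,"ay":0,"az":0},{"x":0,"y":0,"z":0,"ax":0,"ay":0,"az":0}]'

```text
time_s: 24.5
tool_pos: [0.6486, -0.0293, 0.1995]
tool_rot: [-179.9, -0.0, 95.1]
force: [-0.3, 0.6, -1.2]
grip_width: 0.087
grasp_force: 0.0
```

Run:
```python
from h import *
st();p,im=shot("wrist","w7.png")
boss(p,im)
p,t=shot("top","t3.png")
for k in contours(white(t,125),300,9000):
    x,y,w,h=cv2.boundingRect(k)
    if 80<y<330: print((x+w//2,y+h//2),cv2.contourArea(k),rect(p,k,0.04))
go((444,74.5),96.4)
```

```text
t 24.5 tcp mm [648.6 -29.3 199.5] rot [-179.9   -0.    95.1] q7 -5 F [-0.3  0.6 -1.2]
boss (80, 70, 42, 47) (array([450.2,  73. ]), 37.4, 30.9, -83.7) (array([448.3,  73.2]), 37.8, 31.2, -83.7)
boss (58, 40, 53, 100) (array([442.9,  74. ]), 79.7, 44.7, -84.0) (array([441. ,  74.2]), 80.5, 45.1, -84.0)
boss (299, 212, 37, 49) (array([651.3, -39.6]), 49.1, 34.9, -85.5) (array([651.4, -40.4]), 49.6, 35.3, -85.5)
boss (290, 193, 54, 88) (array([651.2, -41.2]), 88.8, 51.2, -84.8) (array([651.3, -42. ]), 89.7, 51.7, -84.8)
boss (292, 32, 49, 95) (array([638. , 100.2]), 74.8, 41.2, -84.5) (array([637.9, 100.7]), 75.5, 41.6, -84.5)
(298, 262) 859.5 (array([443.7,  74.6]), 87.3, 68.3, -83.6)
(300, 187) 2622.0 (array([638.9,  68.5]), 211.7, 105.0, -85.2)
(406, 176) 543.0 (array([ 663.3, -212.6]), 106.6, 47.7, 11.2)
shift cm x 12.17 y -19.47 az -1.3
```

>>> jog_arm --motion '[{"x":1.22,"y":-1.94,"z":0,"ax":0,"ay":0,"az":0},{"x":1.22,"y":-1.94,"z":0,"ax":0,"ay":0,"az":0},{"x":1.22,"y":-1.94,"z":0.3,"ax":0,"ay":0,"az":0},{"x":1.22,"y":-1.94,"z":0.5,"ax":0,"ay":0,"az":0},{"x":1.22,"y":-1.94,"z":0.5,"ax":0,"ay":0,"az":0}]'

```text
time_s: 25.1
tool_pos: [0.5462, 0.0234, 0.1872]
tool_rot: [-180.0, 0.0, 95.1]
force: [-0.0, -0.3, 0.2]
grip_width: 0.0869
grasp_force: 0.0
```

>>> jog_arm --motion '[{"x":1.22,"y":-1.94,"z":0.5,"ax":0,"ay":0,"az":0},{"x":1.22,"y":-1.94,"z":0.5,"ax":0,"ay":0,"az":0},{"x":1.22,"y":-1.94,"z":0.5,"ax":0,"ay":0,"az":0},{"x":1.22,"y":-1.94,"z":0.5,"ax":0,"ay":0,"az":0},{"x":1.22,"y":-1.94,"z":0.5,"ax":0,"ay":0,"az":-1.1}]'

```text
time_s: 25.6
tool_pos: [0.444, 0.0754, 0.1622]
tool_rot: [-180.0, 0.0, 96.3]
force: [0.2, 1.5, 0.5]
grip_width: 0.0869
grasp_force: 0.0
```

>>> jog_arm --motion '[{"x":0,"y":0,"z":0,"ax":0,"ay":0,"az":0},{"x":0,"y":0,"z":0,"ax":0,"ay":0,"az":0},{"x":0,"y":0,"z":0,"ax":0,"ay":0,"az":0},{"x":0,"y":0,"z":0,"ax":0,"ay":0,"az":0},{"x":0,"y":0,"z":0,"ax":0,"ay":0,"az":0}]'

```text
time_s: 26.1
tool_pos: [0.4455, 0.0748, 0.1626]
tool_rot: [180.0, -0.0, 96.2]
force: [-0.7, 0.4, 0.8]
grip_width: 0.0874
grasp_force: 0.0
```

Run:
```python
from h import *
st();p,im=shot("wrist","w8.png");hole(p,im,(317,232),box=75)
```

```text
t 26.1 tcp mm [445.5  74.8 162.6] rot [180.   -0.   96.2] q7 -4 F [-0.7  0.4  0.8]
outer (277, 187, 78, 98) (array([446.4,  74.8]), 85.9, 63.9, -83.7)
hole (298, 215, 36, 41) (array([446.5,  73.5]), 36.9, 31.7, -83.7)
hole (289, 194, 54, 88) (array([447. ,  70.1]), 80.7, 46.1, -83.5)
```

>>> jog_arm --motion '[{"x":-0.13,"y":0.08,"z":2.5,"ax":0,"ay":0,"az":0},{"x":0,"y":0,"z":2.5,"ax":0,"ay":0,"az":0},{"x":0,"y":0,"z":2.5,"ax":0,"ay":0,"az":0},{"x":0,"y":0,"z":2.0,"ax":0,"ay":0,"az":0},{"x":0,"y":0,"z":1.5,"ax":0,"ay":0,"az":0}]'

```text
time_s: 26.65
tool_pos: [0.4454, 0.0736, 0.0511]
tool_rot: [-179.9, -0.0, 96.2]
force: [1.7, 0.3, -0.6]
grip_width: 0.0873
grasp_force: 0.0
```

>>> jog_arm --motion '[{"x":0,"y":0,"z":1,"ax":0,"ay":0,"az":0},{"x":0,"y":0,"z":0.8,"ax":0,"ay":0,"az":0},{"x":0,"y":0,"z":0.3,"ax":0,"ay":0,"az":0},{"x":0,"y":0,"z":0,"ax":0,"ay":0,"az":0},{"x":0,"y":0,"z":0,"ax":0,"ay":0,"az":0}]'

```text
time_s: 27.15
tool_pos: [0.4465, 0.0738, 0.0321]
tool_rot: [179.9, 0.0, 96.2]
force: [-0.4, -0.1, 0.8]
grip_width: 0.0871
grasp_force: 0.0
```

>>> jog_arm --motion '[{"x":0,"y":0,"z":0,"ax":0,"ay":0,"az":0},{"x":0,"y":0,"z":0,"ax":0,"ay":0,"az":0},{"x":0,"y":0,"z":0,"ax":0,"ay":0,"az":0},{"x":0,"y":0,"z":0,"ax":0,"ay":0,"az":0},{"x":0,"y":0,"z":0,"ax":0,"ay":0,"az":0}]' --claw -1 --squeeze 35

```text
time_s: 27.65
tool_pos: [0.446, 0.0737, 0.0316]
tool_rot: [180.0, 0.0, 96.2]
force: [0.2, 0.7, -0.9]
grip_width: 0.0544
grasp_force: 0.0
```

>>> jog_arm --motion '[{"x":0,"y":0,"z":0,"ax":0,"ay":0,"az":0},{"x":0,"y":0,"z":0,"ax":0,"ay":0,"az":0},{"x":0,"y":0,"z":0,"ax":0,"ay":0,"az":0},{"x":0,"y":0,"z":0,"ax":0,"ay":0,"az":0},{"x":0,"y":0,"z":0,"ax":0,"ay":0,"az":0}]'

```text
time_s: 28.15
tool_pos: [0.4459, 0.0737, 0.0315]
tool_rot: [-180.0, 0.0, 96.2]
force: [-0.6, 0.6, 1.4]
grip_width: 0.0496
grasp_force: 35.0
```

>>> jog_arm --motion '[{"x":0,"y":0,"z":-2,"ax":0,"ay":0,"az":0},{"x":0,"y":0,"z":-3.5,"ax":0,"ay":0,"az":0},{"x":0,"y":0,"z":-4,"ax":0,"ay":0,"az":0},{"x":0,"y":0,"z":-4,"ax":0,"ay":0,"az":0},{"x":0,"y":0,"z":-3.5,"ax":0,"ay":0,"az":1.1}]'

```text
time_s: 28.65
tool_pos: [0.4459, 0.0739, 0.2033]
tool_rot: [179.9, 0.0, 95.1]
force: [0.1, -1.2, 0.0]
grip_width: 0.0498
grasp_force: 35.0
```

>>> jog_arm --motion '[{"x":0.09,"y":1.93,"z":0,"ax":0,"ay":0,"az":0},{"x":0.09,"y":1.93,"z":0,"ax":0,"ay":0,"az":0},{"x":0.09,"y":1.93,"z":0,"ax":0,"ay":0,"az":0},{"x":0.09,"y":1.93,"z":0,"ax":0,"ay":0,"az":0},{"x":0.09,"y":1.93,"z":0,"ax":0,"ay":0,"az":0}]'

```text
time_s: 29.15
tool_pos: [0.5422, 0.0868, 0.201]
tool_rot: [-180.0, 0.0, 95.1]
force: [-0.6, -0.1, -1.2]
grip_width: 0.0496
grasp_force: 35.0
```

>>> jog_arm --motion '[{"x":0.09,"y":1.93,"z":0,"ax":0,"ay":0,"az":0},{"x":0.09,"y":1.93,"z":0,"ax":0,"ay":0,"az":0},{"x":0.09,"y":1.93,"z":0,"ax":0,"ay":0,"az":0},{"x":0.09,"y":1.93,"z":0,"ax":0,"ay":0,"az":0},{"x":0.09,"y":1.93,"z":0,"ax":0,"ay":0,"az":0}]'

```text
time_s: 29.65
tool_pos: [0.6379, 0.0999, 0.2007]
tool_rot: [-179.9, -0.0, 95.1]
force: [-0.4, -0.0, 0.1]
grip_width: 0.0495
grasp_force: 35.0
```

>>> jog_arm --motion '[{"x":0,"y":0,"z":2,"ax":0,"ay":0,"az":0},{"x":0,"y":0,"z":2,"ax":0,"ay":0,"az":0},{"x":0,"y":0,"z":2,"ax":0,"ay":0,"az":0},{"x":0,"y":0,"z":1.6,"ax":0,"ay":0,"az":0},{"x":0,"y":0,"z":0.8,"ax":0,"ay":0,"az":0}]'

```text
time_s: 30.15
tool_pos: [0.6363, 0.0996, 0.1153]
tool_rot: [-179.8, 0.0, 95.1]
force: [-0.3, -0.7, -1.1]
grip_width: 0.0498
grasp_force: 35.0
```

>>> jog_arm --motion '[{"x":0,"y":0,"z":0,"ax":0,"ay":0,"az":0},{"x":0,"y":0,"z":0,"ax":0,"ay":0,"az":0},{"x":0,"y":0,"z":0,"ax":0,"ay":0,"az":0},{"x":0,"y":0,"z":0,"ax":0,"ay":0,"az":0},{"x":0,"y":0,"z":0,"ax":0,"ay":0,"az":0}]'

```text
time_s: 30.65
tool_pos: [0.6377, 0.1, 0.1182]
tool_rot: [179.9, 0.0, 95.1]
force: [0.4, -1.2, -1.2]
grip_width: 0.0499
grasp_force: 35.0
```

Run:
```python
from h import *
st();go((638,100.1),95.1);p,im=shot("wrist","w9.png");boss(p,im)
```

```text
t 30.65 tcp mm [637.7 100.  118.2] rot [179.9   0.   95.1] q7 -21 F [ 0.4 -1.2 -1.2]
shift cm x 0.00 y 0.03 az 0.0
boss (288, 264, 54, 41) (array([640.3,  73.6]), 40.3, 33.0, 5.2) (array([640.4,  72.3]), 40.8, 33.4, 5.2)
boss (249, 202, 133, 22) (array([635.7, 129.1]), 95.0, 15.3, 5.2) (array([635.8, 128.5]), 96.2, 15.5, 5.2)
```

>>> jog_arm --motion '[{"x":0,"y":0.06,"z":0.7,"ax":0,"ay":0,"az":0},{"x":0,"y":0,"z":0.7,"ax":0,"ay":0,"az":0},{"x":0,"y":0,"z":0.5,"ax":0,"ay":0,"az":0},{"x":0,"y":0,"z":0.4,"ax":0,"ay":0,"az":0},{"x":0,"y":0,"z":0,"ax":0,"ay":0,"az":0}]'

```text
time_s: 31.2
tool_pos: [0.6374, 0.0999, 0.0935]
tool_rot: [-179.9, 0.0, 95.1]
force: [-0.1, 0.2, -0.4]
grip_width: 0.0499
grasp_force: 35.0
```

>>> jog_arm --motion '[{"x":0,"y":0,"z":0.2,"ax":0,"ay":0,"az":0},{"x":0,"y":0,"z":0.2,"ax":0,"ay":0,"az":0},{"x":0,"y":0,"z":0.2,"ax":0,"ay":0,"az":0},{"x":0,"y":0,"z":0.2,"ax":0,"ay":0,"az":0},{"x":0,"y":0,"z":0.2,"ax":0,"ay":0,"az":0}]'

```text
time_s: 31.7
tool_pos: [0.638, 0.1, 0.0845]
tool_rot: [180.0, 0.0, 95.1]
force: [0.1, 0.1, 1.3]
grip_width: 0.05
grasp_force: 35.0
```

>>> jog_arm --motion '[{"x":0,"y":0,"z":0.2,"ax":0,"ay":0,"az":0},{"x":0,"y":0,"z":0.2,"ax":0,"ay":0,"az":0},{"x":0,"y":0,"z":0.2,"ax":0,"ay":0,"az":0},{"x":0,"y":0,"z":0.2,"ax":0,"ay":0,"az":0},{"x":0,"y":0,"z":0.2,"ax":0,"ay":0,"az":0}]'

```text
time_s: 32.2
tool_pos: [0.6399, 0.1003, 0.0783]
tool_rot: [179.7, 0.1, 95.1]
force: [-3.4, -1.4, 18.4]
grip_width: 0.05
grasp_force: 35.0
```

>>> jog_arm --motion '[{"x":0,"y":0,"z":0.2,"ax":0,"ay":0,"az":0},{"x":0,"y":0,"z":0.2,"ax":0,"ay":0,"az":0},{"x":0,"y":0,"z":0.2,"ax":0,"ay":0,"az":0},{"x":0,"y":0,"z":0,"ax":0,"ay":0,"az":0},{"x":0,"y":0,"z":0,"ax":0,"ay":0,"az":0}]'

```text
time_s: 32.7
tool_pos: [0.6386, 0.1002, 0.0715]
tool_rot: [179.9, 0.1, 95.1]
force: [-5.2, -1.6, 15.5]
grip_width: 0.0494
grasp_force: 35.0
```

>>> jog_arm --motion '[{"x":0,"y":0,"z":0.2,"ax":0,"ay":0,"az":0},{"x":0,"y":0,"z":0.2,"ax":0,"ay":0,"az":0},{"x":0,"y":0,"z":0.1,"ax":0,"ay":0,"az":0},{"x":0,"y":0,"z":0,"ax":0,"ay":0,"az":0},{"x":0,"y":0,"z":0,"ax":0,"ay":0,"az":0}]'

```text
time_s: 33.2
tool_pos: [0.6386, 0.1001, 0.0714]
tool_rot: [179.9, 0.2, 95.1]
force: [-15.3, -5.1, 40.6]
grip_width: 0.0497
grasp_force: 35.0
```

>>> jog_arm --motion '[{"x":0,"y":0,"z":-0.7,"ax":0,"ay":0,"az":0},{"x":0,"y":0,"z":0,"ax":0,"ay":0,"az":0},{"x":0,"y":0,"z":0,"ax":0,"ay":0,"az":0},{"x":0,"y":0,"z":0,"ax":0,"ay":0,"az":0},{"x":0,"y":0,"z":0,"ax":0,"ay":0,"az":0}]'

```text
time_s: 33.7
tool_pos: [0.6384, 0.1001, 0.0716]
tool_rot: [180.0, 0.0, 95.1]
force: [-3.6, -1.7, 8.0]
grip_width: 0.05
grasp_force: 35.0
```

>>> jog_arm --motion '[{"x":0,"y":0,"z":0,"ax":0,"ay":0,"az":0},{"x":0,"y":0,"z":0,"ax":0,"ay":0,"az":0},{"x":0,"y":0,"z":0,"ax":0,"ay":0,"az":0},{"x":0,"y":0,"z":0,"ax":0,"ay":0,"az":0},{"x":0,"y":0,"z":0,"ax":0,"ay":0,"az":0}]' --claw 1

```text
time_s: 34.2
tool_pos: [0.6378, 0.1001, 0.0701]
tool_rot: [-180.0, -0.0, 95.1]
force: [0.4, 0.1, 0.4]
grip_width: 0.0812
grasp_force: 0.0
```

>>> jog_arm --motion '[{"x":0,"y":0,"z":-1.5,"ax":0,"ay":0,"az":0},{"x":0,"y":0,"z":-3,"ax":0,"ay":0,"az":0},{"x":0,"y":0,"z":-3,"ax":0,"ay":0,"az":0},{"x":0,"y":0,"z":-3,"ax":0,"ay":0,"az":0},{"x":0,"y":0,"z":-2.5,"ax":0,"ay":0,"az":0}]'

```text
time_s: 34.7
tool_pos: [0.6384, 0.1005, 0.2038]
tool_rot: [179.9, -0.0, 95.2]
force: [-0.0, 0.3, -0.2]
grip_width: 0.0868
grasp_force: 0.0
```

>>> jog_arm --motion '[{"x":-1.6,"y":0,"z":0,"ax":0,"ay":0,"az":0},{"x":-1.6,"y":0,"z":0,"ax":0,"ay":0,"az":0},{"x":-1.6,"y":0,"z":0,"ax":0,"ay":0,"az":0},{"x":-1.6,"y":0,"z":0,"ax":0,"ay":0,"az":0},{"x":-1.6,"y":0,"z":0,"ax":0,"ay":0,"az":0}]'

```text
time_s: 35.2
tool_pos: [0.6447, 0.018, 0.1994]
tool_rot: [-179.9, 0.0, 95.1]
force: [0.4, -0.5, -0.6]
grip_width: 0.087
grasp_force: 0.0
```

>>> jog_arm --motion '[{"x":0,"y":0,"z":0,"ax":0,"ay":0,"az":0},{"x":0,"y":0,"z":0,"ax":0,"ay":0,"az":0},{"x":0,"y":0,"z":0,"ax":0,"ay":0,"az":0},{"x":0,"y":0,"z":0,"ax":0,"ay":0,"az":0},{"x":0,"y":0,"z":0,"ax":0,"ay":0,"az":0}]'

```text
time_s: 35.7
tool_pos: [0.645, 0.0215, 0.2006]
tool_rot: [180.0, -0.0, 95.2]
force: [0.4, 0.6, 0.7]
grip_width: 0.0871
grasp_force: 0.0
```

Run:
```python
from h import *
st();p,im=shot("wrist","w10.png")
V=dict(v1=(.6382,.1001),v2=(.6497,-.0297),v3=(.6605,-.1590))
q=proj(p,[[*V["v1"],.108]])[0];print(q)
x,y=q.astype(int)
tiles=[cv2.resize(im[max(y-22,0):y+28,x-25:x+25],(400,400),interpolation=cv2.INTER_CUBIC)]
# earlier pictures for valves 2 (w8? seen in w7) : tcp known -> use same camera-to-tool relation by eye
w4=cv2.imread("pics/w4.png");tiles+=[cv2.resize(cv2.imread("pics/w7.png")[35:95,290:350],(200,200),interpolation=cv2.INTER_CUBIC)]
cv2.imwrite("pics/sp.png",np.hstack([tiles[0],np.vstack([tiles[1],cv2.resize(w4[35:95,288:348],(200,200),interpolation=cv2.INTER_CUBIC)]),np.vstack([cv2.resize(cv2.imread("pics/w2.png")[80:140,315:375],(200,200),interpolation=cv2.INTER_CUBIC),np.zeros((200,200,3),np.uint8)])]))
p,t=shot("top","t4.png")
g=cv2.cvtColor(t,cv2.COLOR_BGR2GRAY)
cv2.imwrite("pics/t4c.png",cv2.resize(t[150:325,170:495],None,fx=2.45,fy=2.45,interpolation=cv2.INTER_CUBIC))
```

```text
t 35.7 tcp mm [645.   21.5 200.6] rot [180.   -0.   95.2] q7 -11 F [0.4 0.6 0.7]
[314.83837399 140.64153801]
```

View pics/sp.png

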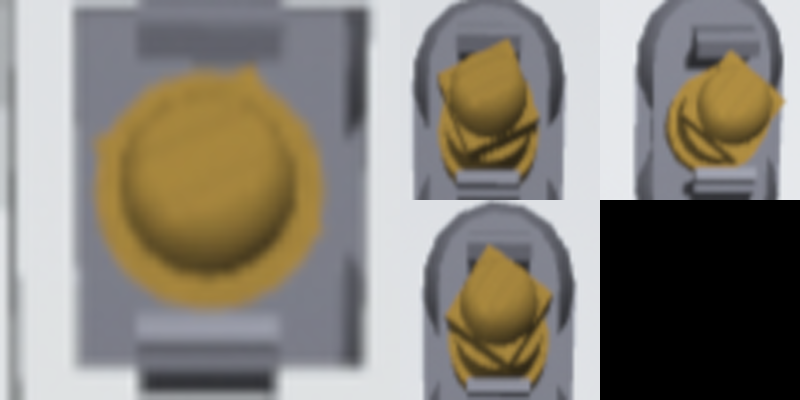

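The tiles show the brass squares. Valve 1 has corners at (255,70) and (97,140). The valve 2 tile has corners at (490,245), (551,297) and (447,315). Valve 3 has corners at (732,50) and (783,102). I'll cast these corners at z = 0.108 to get the spindle angles.

```bash
cat > ang.py <<'E'
from h import *
from scipy.spatial.transform import Rotation as Ro
o=env.get_obs()
def M(pos,rot):
    T=np.eye(4);T[:3,:3]=Ro.from_euler("xyz",rot,degrees=True).as_matrix();T[:3,3]=pos;return T
p=env.camera_params("wrist");C=p["extrinsics"]@M(o["tool_pos"],o["tool_rot"])
def camat(pos,yaw):
    q=dict(p);q["extrinsics"]=C@np.linalg.inv(M(pos,[180,0,yaw]));return q
E
python3 - <<'E'
from ang import *
V=dict(v1=(638.2,100.1),v2=(649.7,-29.7),v3=(660.5,-159.0))
D=[("v1",(.645,.0215,.2006),95.2,[(320.9,126.75),(301.1,135.5)]),
("v1",(.6486,-.0293,.1995),95.1,[(323.6,47.6),(301.4,57.5),(331.1,71.6)]),
("v2",(.6585,-.1573,.1993),95.1,[(315,48.5),(333.3,64.1),(302.1,69.5)]),
("v3",(.6391,-.260,.2014),94.7,[(354.6,95),(369.9,110.6)])]
for n,pos,yaw,px in D:
    P=plane(camat(pos,yaw),px,.108)[:,:2]*1000;d=P-V[n]
    e=P[1]-P[0]
    print(n,"corner r",np.hypot(*d.T).round(1),"ang",((np.degrees(np.arctan2(d[:,1],d[:,0]))-45-5.15)%90).round(1),"edge len",np.hypot(*e).round(1),"edge ang",(np.degrees(np.arctan2(e[1],e[0]))-5.15)%90)
im=cv2.imread("pics/t4.png");tp=env.camera_params("top")
hsv=cv2.cvtColor(im,cv2.COLOR_BGR2HSV)
for h in[(249,275),(193,291),(407,263)]: print(h,im[h[1],h[0]],np.round(plane(tp,h,.044)*1000))
E
```

```text
v1 corner r [10.6 10.6] ang [20.5 25.1] edge len 15.5 edge ang 22.853564579672224
v1 corner r [10.7 10.5 11.7] ang [16.1 26.3 17.7] edge len 16.2 edge ang 21.75596678670624
v2 corner r [10.9 10.5 11.2] ang [56.  51.4 56.2] edge len 15.7 edge ang 52.66327638949361
v3 corner r [11.  10.1] ang [50.7 48. ] edge len 15.3 edge ang 47.095225918265896
(249, 275) [117 117 117] [[410. 196.  44.]]
(193, 291) [115 112 110] [[371. 336.  44.]]
(407, 263) [121 119 119] [[ 438. -203.   44.]]
```

View pics/t4c.png

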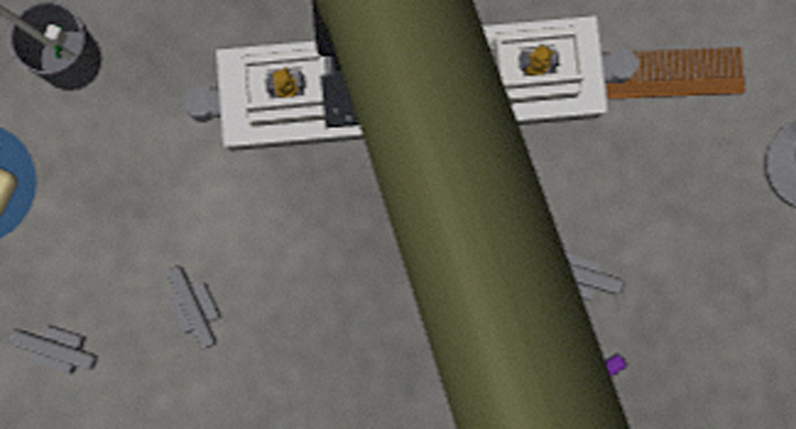

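Edge lengths come out at 15.3–16.2 mm against the true 16, so the angles are trustworthy: v1 ≈ 22°, v2 ≈ 53°, v3 ≈ 48°. The handles have not moved. The right-hand one goes first.

>>> jog_arm --motion '[{"x":-2.05,"y":-2.27,"z":0,"ax":0,"ay":0,"az":0},{"x":-2.05,"y":-2.27,"z":0,"ax":0,"ay":0,"az":0},{"x":-2.05,"y":-2.27,"z":0,"ax":0,"ay":0,"az":0},{"x":-2.05,"y":-2.27,"z":0,"ax":0,"ay":0,"az":0},{"x":-2.05,"y":-2.27,"z":0,"ax":0,"ay":0,"az":0}]'

```text
time_s: 36.3
tool_pos: [0.5404, -0.0924, 0.2006]
tool_rot: [180.0, 0.0, 95.2]
force: [0.2, -0.2, 0.0]
grip_width: 0.0868
grasp_force: 0.0
```

>>> jog_arm --motion '[{"x":-2.05,"y":-2.27,"z":0,"ax":0,"ay":0,"az":0},{"x":-2.05,"y":-2.27,"z":0,"ax":0,"ay":0,"az":0},{"x":-2.05,"y":-2.27,"z":0,"ax":0,"ay":0,"az":0},{"x":-2.05,"y":-2.27,"z":0,"ax":0,"ay":0,"az":0},{"x":-2.05,"y":-2.27,"z":0,"ax":0,"ay":0,"az":0}]'

```text
time_s: 36.8
tool_pos: [0.4366, -0.2048, 0.2008]
tool_rot: [180.0, 0.0, 95.2]
force: [-0.8, -0.6, -0.0]
grip_width: 0.0868
grasp_force: 0.0
```

>>> jog_arm --motion '[{"x":0,"y":0,"z":0.6,"ax":0,"ay":0,"az":7.4},{"x":0,"y":0,"z":0.6,"ax":0,"ay":0,"az":7.4},{"x":0,"y":0,"z":0.6,"ax":0,"ay":0,"az":7.4},{"x":0,"y":0,"z":0.6,"ax":0,"ay":0,"az":0},{"x":0,"y":0,"z":0.6,"ax":0,"ay":0,"az":0}]'

```text
time_s: 37.3
tool_pos: [0.4375, -0.204, 0.1703]
tool_rot: [180.0, 0.0, 73.1]
force: [0.0, -0.2, -0.4]
grip_width: 0.0868
grasp_force: 0.0
```

>>> jog_arm --motion '[{"x":0,"y":0,"z":0,"ax":0,"ay":0,"az":0},{"x":0,"y":0,"z":0,"ax":0,"ay":0,"az":0},{"x":0,"y":0,"z":0,"ax":0,"ay":0,"az":0},{"x":0,"y":0,"z":0,"ax":0,"ay":0,"az":0},{"x":0,"y":0,"z":0,"ax":0,"ay":0,"az":0}]'

```text
time_s: 37.8
tool_pos: [0.4375, -0.2042, 0.1708]
tool_rot: [180.0, 0.0, 73.0]
force: [0.2, 0.2, 0.8]
grip_width: 0.0869
grasp_force: 0.0
```

Run:
```python
from h import *
st();p,im=shot("wrist","w11.png")
print(proj(p,[[.438,-.203,.044]]))
cv2.imwrite("pics/w11c.png",cv2.resize(im[120:310,180:460],None,fx=2.5,fy=2.5,interpolation=cv2.INTER_CUBIC))
```

```text
t 37.8 tcp mm [ 437.5 -204.2  170.8] rot [180.   0.  73.] q7 4 F [0.2 0.2 0.8]
[[314.87866432 232.58475382]]
```

View pics/w11c.png

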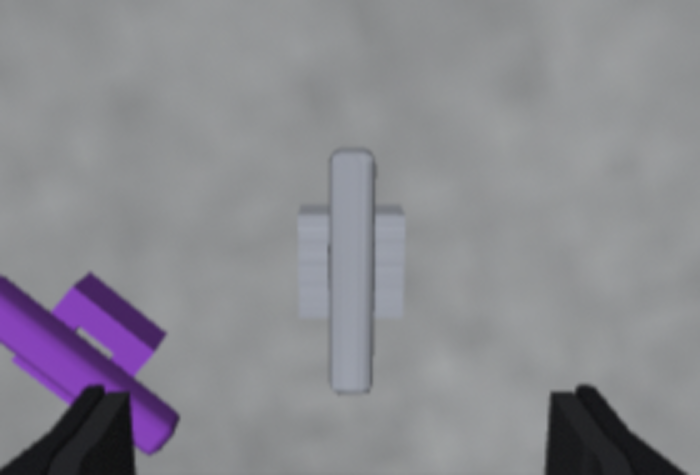

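The crop shows the grey tee with its bar from (352,149) to (351,393) and the hub centred beneath it. The purple tee is close on the left, around (155,430), so I'll part-close the gripper before descending.

```bash
cat >> h.py <<'E'
def tee(p,crop_pts,org,s):
    """bar end centres read in a crop -> centre, length, angle at bar top"""
    P=plane(p,np.array(crop_pts,float)/s+org,.044)[:,:2]*1000;d=P[0]-P[1]
    print("centre",P.mean(0).round(1),"len",np.hypot(*d).round(1),"ang",np.degrees(np.arctan2(d[1],d[0])).round(1));return P.mean(0)
E
python3 - <<'E'
from h import *
p=env.camera_params("wrist")
c=tee(p,[(352.5,149),(351,393)],(180,120),2.5);go(c)
print("hub",plane(p,np.array([(298,206),(405,206),(298,318),(405,318)])/2.5+[180,120],.024)[:,:2].mean(0)*1000)
print("purple end",plane(p,np.array([(178,418),(155,453)])/2.5+[180,120],.044)*1000)
E
```

```text
centre [ 443.5 -202.6] len 89.1 ang 72.9
shift cm x 0.33 y 0.52 
hub [ 443.69185529 -202.59572052]
purple end [[ 365.78668697 -235.85559196   44.        ]
 [ 352.58498871 -246.76671374   44.        ]]
```

>>> jog_arm --motion '[{"x":0.33,"y":0.52,"z":0,"ax":0,"ay":0,"az":0},{"x":0,"y":0,"z":2,"ax":0,"ay":0,"az":0},{"x":0,"y":0,"z":2,"ax":0,"ay":0,"az":0},{"x":0,"y":0,"z":2,"ax":0,"ay":0,"az":0},{"x":0,"y":0,"z":2,"ax":0,"ay":0,"az":0}]' --claw -0.2

```text
time_s: 38.35
tool_pos: [0.4439, -0.2024, 0.0899]
tool_rot: [180.0, -0.0, 73.0]
force: [0.1, -0.9, -0.3]
grip_width: 0.0548
grasp_force: 0.0
```

>>> jog_arm --motion '[{"x":0,"y":0,"z":1,"ax":0,"ay":0,"az":0},{"x":0,"y":0,"z":0.5,"ax":0,"ay":0,"az":0},{"x":0,"y":0,"z":0,"ax":0,"ay":0,"az":0},{"x":0,"y":0,"z":0,"ax":0,"ay":0,"az":0},{"x":0,"y":0,"z":0,"ax":0,"ay":0,"az":0}]'

```text
time_s: 38.85
tool_pos: [0.4441, -0.2029, 0.0765]
tool_rot: [179.9, 0.0, 72.9]
force: [0.3, 0.5, -0.1]
grip_width: 0.0349
grasp_force: 0.0
```

>>> jog_arm --motion '[{"x":0,"y":0,"z":1.5,"ax":0,"ay":0,"az":0},{"x":0,"y":0,"z":1.5,"ax":0,"ay":0,"az":0},{"x":0,"y":0,"z":1.2,"ax":0,"ay":0,"az":0},{"x":0,"y":0,"z":0.7,"ax":0,"ay":0,"az":0},{"x":0,"y":0,"z":0,"ax":0,"ay":0,"az":0}]'

```text
time_s: 39.35
tool_pos: [0.4427, -0.202, 0.0253]
tool_rot: [-179.9, -0.0, 73.0]
force: [0.3, -0.6, 0.2]
grip_width: 0.0348
grasp_force: 0.0
```

>>> jog_arm --motion '[{"x":0,"y":0,"z":0,"ax":0,"ay":0,"az":0},{"x":0,"y":0,"z":0,"ax":0,"ay":0,"az":0},{"x":0,"y":0,"z":0,"ax":0,"ay":0,"az":0},{"x":0,"y":0,"z":0,"ax":0,"ay":0,"az":0},{"x":0,"y":0,"z":0,"ax":0,"ay":0,"az":0}]'

```text
time_s: 39.85
tool_pos: [0.4434, -0.2027, 0.0267]
tool_rot: [180.0, 0.0, 72.9]
force: [-1.2, -0.1, -0.2]
grip_width: 0.0352
grasp_force: 0.0
```

>>> jog_arm --motion '[{"x":0,"y":0,"z":0,"ax":0,"ay":0,"az":0},{"x":0,"y":0,"z":0,"ax":0,"ay":0,"az":0},{"x":0,"y":0,"z":0,"ax":0,"ay":0,"az":0},{"x":0,"y":0,"z":0,"ax":0,"ay":0,"az":0},{"x":0,"y":0,"z":0,"ax":0,"ay":0,"az":0}]' --claw -1 --squeeze 40

```text
time_s: 40.35
tool_pos: [0.4432, -0.2025, 0.0265]
tool_rot: [-180.0, 0.0, 72.9]
force: [-0.9, 0.3, 0.6]
grip_width: 0.0158
grasp_force: 40.0
```

>>> jog_arm --motion '[{"x":0,"y":0,"z":0,"ax":0,"ay":0,"az":0},{"x":0,"y":0,"z":0,"ax":0,"ay":0,"az":0},{"x":0,"y":0,"z":0,"ax":0,"ay":0,"az":0},{"x":0,"y":0,"z":0,"ax":0,"ay":0,"az":0},{"x":0,"y":0,"z":0,"ax":0,"ay":0,"az":0}]'

```text
time_s: 40.85
tool_pos: [0.4432, -0.2025, 0.0265]
tool_rot: [-180.0, 0.0, 72.9]
force: [-1.6, -0.1, 0.9]
grip_width: 0.0156
grasp_force: 40.0
```

>>> jog_arm --motion '[{"x":0,"y":0,"z":-2,"ax":0,"ay":0,"az":0},{"x":0,"y":0,"z":-3.5,"ax":0,"ay":0,"az":0},{"x":0,"y":0,"z":-4,"ax":0,"ay":0,"az":0},{"x":0,"y":0,"z":-4,"ax":0,"ay":0,"az":0},{"x":0,"y":0,"z":-3.5,"ax":0,"ay":0,"az":0}]'

```text
time_s: 41.35
tool_pos: [0.4435, -0.2024, 0.1982]
tool_rot: [179.9, 0.0, 73.0]
force: [0.6, -0.5, -1.9]
grip_width: 0.0156
grasp_force: 40.0
```

>>> jog_arm --motion '[{"x":1.05,"y":1.95,"z":0,"ax":0,"ay":0,"az":0},{"x":1.05,"y":1.95,"z":0,"ax":0,"ay":0,"az":0},{"x":1.05,"y":1.95,"z":0,"ax":0,"ay":0,"az":0},{"x":1.05,"y":1.95,"z":0,"ax":0,"ay":0,"az":0},{"x":1.05,"y":1.95,"z":0,"ax":0,"ay":0,"az":0}]'

```text
time_s: 41.85
tool_pos: [0.5525, -0.1808, 0.1958]
tool_rot: [-180.0, -0.0, 72.9]
force: [-0.6, -0.1, -1.9]
grip_width: 0.0155
grasp_force: 40.0
```

>>> jog_arm --motion '[{"x":1.05,"y":1.95,"z":0,"ax":0,"ay":0,"az":0},{"x":1.05,"y":1.95,"z":0,"ax":0,"ay":0,"az":0},{"x":1.05,"y":1.95,"z":0,"ax":0,"ay":0,"az":0},{"x":1.05,"y":1.95,"z":0,"ax":0,"ay":0,"az":0},{"x":1.05,"y":1.95,"z":0,"ax":0,"ay":0,"az":0}]'

```text
time_s: 42.35
tool_pos: [0.6612, -0.1593, 0.1954]
tool_rot: [-179.9, -0.0, 72.9]
force: [0.4, 0.4, -2.1]
grip_width: 0.0155
grasp_force: 40.0
```

>>> jog_arm --motion '[{"x":0,"y":0,"z":0,"ax":0,"ay":0,"az":6.6},{"x":0,"y":0,"z":0,"ax":0,"ay":0,"az":6.6},{"x":0,"y":0,"z":0,"ax":0,"ay":0,"az":6.6},{"x":0,"y":0,"z":0,"ax":0,"ay":0,"az":0},{"x":0,"y":0,"z":0,"ax":0,"ay":0,"az":0}]'

```text
time_s: 42.85
tool_pos: [0.6604, -0.1593, 0.1959]
tool_rot: [-180.0, 0.0, 53.3]
force: [-0.3, -0.4, -1.8]
grip_width: 0.0156
grasp_force: 40.0
```

>>> jog_arm --motion '[{"x":0,"y":0,"z":2,"ax":0,"ay":0,"az":0},{"x":0,"y":0,"z":1.5,"ax":0,"ay":0,"az":0},{"x":0,"y":0,"z":1,"ax":0,"ay":0,"az":0},{"x":0,"y":0,"z":0,"ax":0,"ay":0,"az":0},{"x":0,"y":0,"z":0,"ax":0,"ay":0,"az":0}]'

```text
time_s: 43.35
tool_pos: [0.6606, -0.1594, 0.1515]
tool_rot: [-180.0, -0.0, 53.2]
force: [0.5, 0.9, -2.7]
grip_width: 0.0155
grasp_force: 40.0
```

Run:
```python
from h import *
st();go((660.3,-159.2),53.1)
```

```text
t 43.35 tcp mm [ 660.6 -159.4  151.5] rot [-180.    -0.    53.2] q7 -37 F [ 0.5  0.9 -2.7]
shift cm x -0.00 y -0.04 az 0.1
```

>>> jog_arm --motion '[{"x":0,"y":0,"z":0.4,"ax":0,"ay":0,"az":0},{"x":0,"y":0,"z":0.4,"ax":0,"ay":0,"az":0},{"x":0,"y":0,"z":0.3,"ax":0,"ay":0,"az":0},{"x":0,"y":0,"z":0.2,"ax":0,"ay":0,"az":0},{"x":0,"y":0,"z":0,"ax":0,"ay":0,"az":0}]'

```text
time_s: 43.85
tool_pos: [0.6603, -0.1593, 0.1381]
tool_rot: [-180.0, 0.0, 53.1]
force: [-0.1, -0.2, -2.6]
grip_width: 0.0155
grasp_force: 40.0
```

>>> jog_arm --motion '[{"x":0,"y":0,"z":0.2,"ax":0,"ay":0,"az":0},{"x":0,"y":0,"z":0.2,"ax":0,"ay":0,"az":0},{"x":0,"y":0,"z":0.2,"ax":0,"ay":0,"az":0},{"x":0,"y":0,"z":0.2,"ax":0,"ay":0,"az":0},{"x":0,"y":0,"z":0,"ax":0,"ay":0,"az":0}]'

```text
time_s: 44.35
tool_pos: [0.6603, -0.1591, 0.13]
tool_rot: [-180.0, 0.0, 53.2]
force: [-1.1, 0.9, -2.3]
grip_width: 0.016
grasp_force: 40.0
```

Below the square's top with no force, so the handle is on the spindle. Go down to the shoulder.

>>> jog_arm --motion '[{"x":0,"y":0,"z":0.3,"ax":0,"ay":0,"az":0},{"x":0,"y":0,"z":0.3,"ax":0,"ay":0,"az":0},{"x":0,"y":0,"z":0.3,"ax":0,"ay":0,"az":0},{"x":0,"y":0,"z":0.2,"ax":0,"ay":0,"az":0},{"x":0,"y":0,"z":0,"ax":0,"ay":0,"az":0}]'

```text
time_s: 44.85
tool_pos: [0.6606, -0.1591, 0.1213]
tool_rot: [180.0, 0.0, 53.2]
force: [-5.0, 1.7, 7.0]
grip_width: 0.0157
grasp_force: 40.0
```

>>> jog_arm --motion '[{"x":0,"y":0,"z":0.2,"ax":0,"ay":0,"az":0},{"x":0,"y":0,"z":0,"ax":0,"ay":0,"az":0},{"x":0,"y":0,"z":0,"ax":0,"ay":0,"az":0},{"x":0,"y":0,"z":0,"ax":0,"ay":0,"az":0},{"x":0,"y":0,"z":0,"ax":0,"ay":0,"az":0}]'

```text
time_s: 45.35
tool_pos: [0.6607, -0.159, 0.1212]
tool_rot: [179.9, 0.0, 53.1]
force: [-7.6, 2.1, 14.1]
grip_width: 0.0157
grasp_force: 40.1
```

>>> jog_arm --motion '[{"x":0,"y":0,"z":-0.2,"ax":0,"ay":0,"az":4},{"x":0,"y":0,"z":0,"ax":0,"ay":0,"az":5},{"x":0,"y":0,"z":0,"ax":0,"ay":0,"az":5},{"x":0,"y":0,"z":0,"ax":0,"ay":0,"az":5},{"x":0,"y":0,"z":0,"ax":0,"ay":0,"az":5}]'

```text
time_s: 45.85
tool_pos: [0.6607, -0.1596, 0.1214]
tool_rot: [179.9, -0.0, 28.9]
force: [-3.5, 0.2, 5.7]
grip_width: 0.0153
grasp_force: 40.0
```

>>> jog_arm --motion '[{"x":0,"y":0,"z":0,"ax":0,"ay":0,"az":5},{"x":0,"y":0,"z":0,"ax":0,"ay":0,"az":5},{"x":0,"y":0,"z":0,"ax":0,"ay":0,"az":5},{"x":0,"y":0,"z":0,"ax":0,"ay":0,"az":5},{"x":0,"y":0,"z":0,"ax":0,"ay":0,"az":0}]'

```text
time_s: 46.35
tool_pos: [0.6607, -0.1601, 0.1214]
tool_rot: [179.9, -0.0, 9.0]
force: [-4.4, 0.9, 5.8]
grip_width: 0.0158
grasp_force: 40.0
```

Run:
```python
from h import *
st();o=env.get_obs();print(o["wrist_torque"].round(2))
```

```text
t 46.35 tcp mm [ 660.7 -160.1  121.4] rot [179.9  -0.    9. ] q7 -79 F [-4.4  0.9  5.8]
[0.08 0.96 0.03]
```

>>> jog_arm --motion '[{"x":0,"y":0,"z":0,"ax":0,"ay":0,"az":2},{"x":0,"y":0,"z":0,"ax":0,"ay":0,"az":2},{"x":0,"y":0,"z":0,"ax":0,"ay":0,"az":2},{"x":0,"y":0,"z":0,"ax":0,"ay":0,"az":2},{"x":0,"y":0,"z":0,"ax":0,"ay":0,"az":0}]'

```text
time_s: 46.85
tool_pos: [0.6608, -0.1602, 0.1214]
tool_rot: [179.9, -0.1, 1.1]
force: [-3.9, 0.6, 6.9]
grip_width: 0.0157
grasp_force: 40.0
```

Run:
```python
from h import *
st();o=env.get_obs();print(o["wrist_torque"].round(2))
```

```text
t 46.85 tcp mm [ 660.8 -160.2  121.4] rot [ 1.799e+02 -1.000e-01  1.100e+00] q7 -87 F [-3.9  0.6  6.9]
[0.11 0.97 0.02]
```

>>> jog_arm --motion '[{"x":0,"y":0,"z":0,"ax":0,"ay":0,"az":2},{"x":0,"y":0,"z":0,"ax":0,"ay":0,"az":2},{"x":0,"y":0,"z":0,"ax":0,"ay":0,"az":2},{"x":0,"y":0,"z":0,"ax":0,"ay":0,"az":0},{"x":0,"y":0,"z":0,"ax":0,"ay":0,"az":0}]'

```text
time_s: 47.35
tool_pos: [0.6611, -0.16, 0.1214]
tool_rot: [179.9, -0.1, -4.8]
force: [-3.0, -0.4, 5.1]
grip_width: 0.0157
grasp_force: 40.1
```

Run:
```python
from h import *
st();o=env.get_obs();print(o["wrist_torque"].round(2))
```

```text
t 47.35 tcp mm [ 661.1 -160.   121.4] rot [ 1.799e+02 -1.000e-01 -4.800e+00] q7 -92 F [-3.  -0.4  5.1]
[0.11 0.86 0.37]
```

>>> jog_arm --motion '[{"x":0,"y":0,"z":0,"ax":0,"ay":0,"az":1},{"x":0,"y":0,"z":0,"ax":0,"ay":0,"az":1},{"x":0,"y":0,"z":0,"ax":0,"ay":0,"az":1},{"x":0,"y":0,"z":0,"ax":0,"ay":0,"az":0},{"x":0,"y":0,"z":0,"ax":0,"ay":0,"az":0}]'

```text
time_s: 47.85
tool_pos: [0.6611, -0.1601, 0.1213]
tool_rot: [179.9, -0.1, -7.7]
force: [-3.1, -0.3, 5.9]
grip_width: 0.0157
grasp_force: 40.5
```

Run:
```python
from h import *
st();o=env.get_obs();print(o["wrist_torque"].round(2))
```

```text
t 47.85 tcp mm [ 661.1 -160.1  121.3] rot [ 1.799e+02 -1.000e-01 -7.700e+00] q7 -95 F [-3.1 -0.3  5.9]
[-0.03  0.82  0.78]
```

>>> jog_arm --motion '[{"x":0,"y":0,"z":0,"ax":0,"ay":0,"az":1},{"x":0,"y":0,"z":0,"ax":0,"ay":0,"az":1},{"x":0,"y":0,"z":0,"ax":0,"ay":0,"az":1},{"x":0,"y":0,"z":0,"ax":0,"ay":0,"az":0},{"x":0,"y":0,"z":0,"ax":0,"ay":0,"az":0}]'

```text
time_s: 48.35
tool_pos: [0.6611, -0.1602, 0.1214]
tool_rot: [179.9, -0.1, -10.7]
force: [-3.0, -0.2, 5.7]
grip_width: 0.016
grasp_force: 41.4
```

Run:
```python
from h import *
st();o=env.get_obs();print(o["wrist_torque"].round(2))
```

```text
t 48.35 tcp mm [ 661.1 -160.2  121.4] rot [ 1.799e+02 -1.000e-01 -1.070e+01] q7 -98 F [-3.  -0.2  5.7]
[-0.07  0.89  1.03]
```

The torque has reached 1.0 N m at the stop, at the expected angle of 5° less the play. I'll unload, release and rise.

>>> jog_arm --motion '[{"x":0,"y":0,"z":-0.1,"ax":0,"ay":0,"az":-2},{"x":0,"y":0,"z":0,"ax":0,"ay":0,"az":-2},{"x":0,"y":0,"z":0,"ax":0,"ay":0,"az":-1},{"x":0,"y":0,"z":0,"ax":0,"ay":0,"az":0},{"x":0,"y":0,"z":0,"ax":0,"ay":0,"az":0}]'

```text
time_s: 48.85
tool_pos: [0.661, -0.16, 0.1214]
tool_rot: [179.9, -0.1, -5.9]
force: [-2.2, -0.7, 4.7]
grip_width: 0.0155
grasp_force: 40.0
```

>>> jog_arm --motion '[{"x":0,"y":0,"z":0,"ax":0,"ay":0,"az":0},{"x":0,"y":0,"z":0,"ax":0,"ay":0,"az":0},{"x":0,"y":0,"z":0,"ax":0,"ay":0,"az":0},{"x":0,"y":0,"z":0,"ax":0,"ay":0,"az":0},{"x":0,"y":0,"z":0,"ax":0,"ay":0,"az":0}]' --claw -0.2

```text
time_s: 49.35
tool_pos: [0.6606, -0.1592, 0.1203]
tool_rot: [-180.0, 0.0, -5.9]
force: [-0.1, 0.0, -0.7]
grip_width: 0.0345
grasp_force: 0.0
```

>>> jog_arm --motion '[{"x":0,"y":0,"z":-0.5,"ax":0,"ay":0,"az":0},{"x":0,"y":0,"z":-2,"ax":0,"ay":0,"az":0},{"x":0,"y":0,"z":-3,"ax":0,"ay":0,"az":0},{"x":0,"y":0,"z":-3,"ax":0,"ay":0,"az":0},{"x":0,"y":0,"z":-2,"ax":0,"ay":0,"az":0}]'

```text
time_s: 49.85
tool_pos: [0.6614, -0.1593, 0.2286]
tool_rot: [180.0, -0.2, -5.9]
force: [-0.2, -0.3, 0.2]
grip_width: 0.035
grasp_force: 0.0
```

Run:
```python
from h import *
st();p,im=shot("wrist","w12.png");go((410,196),22)
cv2.imwrite("pics/w12c.png",cv2.resize(im[60:320,150:490],None,fx=2,fy=2))
p,t=shot("top","t5.png")
cv2.imwrite("pics/t5c.png",cv2.resize(t[225:325,170:300],None,fx=6,fy=6,interpolation=cv2.INTER_CUBIC))
```

```text
t 49.85 tcp mm [ 661.4 -159.3  228.6] rot [180.   -0.2  -5.9] q7 -92 F [-0.2 -0.3  0.2]
shift cm x -28.78 y -32.78 az -27.9
```

View pics/w12c.png

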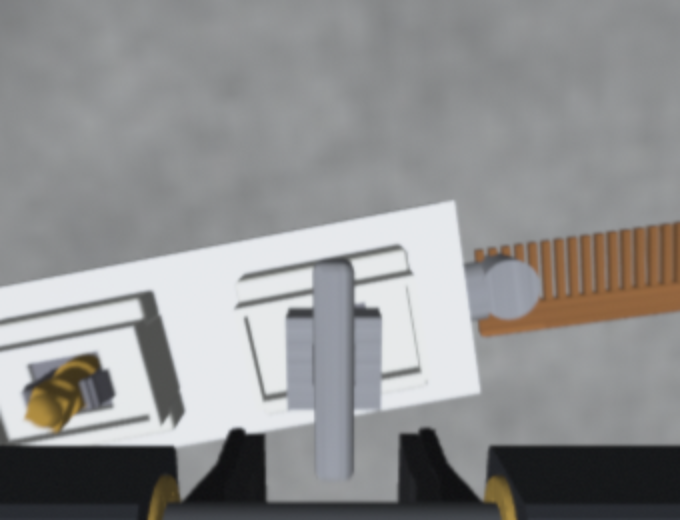

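The view shows the tee sitting down over cover 3 with its hub centred. The bar is turned past the kerb x axis by the bore play, and the cover is undisturbed. Next is the handle near (410,196), for valve 1.

>>> jog_arm --motion '[{"x":-1.92,"y":-2.19,"z":0,"ax":0,"ay":0,"az":0},{"x":-1.92,"y":-2.19,"z":0,"ax":0,"ay":0,"az":0},{"x":-1.92,"y":-2.19,"z":0,"ax":0,"ay":0,"az":0},{"x":-1.92,"y":-2.19,"z":0,"ax":0,"ay":0,"az":0},{"x":-1.92,"y":-2.19,"z":0,"ax":0,"ay":0,"az":0}]'

```text
time_s: 50.45
tool_pos: [0.5749, -0.0397, 0.2244]
tool_rot: [180.0, 0.1, -5.9]
force: [0.1, -0.8, 0.4]
grip_width: 0.0346
grasp_force: 0.0
```

>>> jog_arm --motion '[{"x":-1.92,"y":-2.19,"z":0,"ax":0,"ay":0,"az":0},{"x":-1.92,"y":-2.19,"z":0,"ax":0,"ay":0,"az":0},{"x":-1.92,"y":-2.19,"z":0,"ax":0,"ay":0,"az":0},{"x":-1.92,"y":-2.19,"z":0,"ax":0,"ay":0,"az":0},{"x":-1.92,"y":-2.19,"z":0,"ax":0,"ay":0,"az":0}]'

```text
time_s: 50.95
tool_pos: [0.4906, 0.0789, 0.2246]
tool_rot: [180.0, 0.1, -5.9]
force: [-0.0, 0.2, -0.5]
grip_width: 0.035
grasp_force: 0.0
```

>>> jog_arm --motion '[{"x":-1.92,"y":-2.19,"z":0,"ax":0,"ay":0,"az":0},{"x":-1.92,"y":-2.19,"z":0,"ax":0,"ay":0,"az":0},{"x":-1.92,"y":-2.19,"z":0,"ax":0,"ay":0,"az":0},{"x":-1.92,"y":-2.19,"z":0,"ax":0,"ay":0,"az":0},{"x":-1.92,"y":-2.19,"z":0,"ax":0,"ay":0,"az":0}]'

```text
time_s: 51.45
tool_pos: [0.4063, 0.1974, 0.2246]
tool_rot: [180.0, 0.0, -5.9]
force: [0.3, 0.4, -0.2]
grip_width: 0.0347
grasp_force: 0.0
```

>>> jog_arm --motion '[{"x":0,"y":0,"z":1.2,"ax":0,"ay":0,"az":-7},{"x":0,"y":0,"z":1.2,"ax":0,"ay":0,"az":-7},{"x":0,"y":0,"z":1.2,"ax":0,"ay":0,"az":-7},{"x":0,"y":0,"z":1.2,"ax":0,"ay":0,"az":-7},{"x":0,"y":0,"z":1,"ax":0,"ay":0,"az":0}]'

```text
time_s: 51.95
tool_pos: [0.4069, 0.1965, 0.1661]
tool_rot: [180.0, 0.1, 22.2]
force: [0.1, 0.1, -0.6]
grip_width: 0.0348
grasp_force: 0.0
```

>>> jog_arm --motion '[{"x":0,"y":0,"z":0,"ax":0,"ay":0,"az":0},{"x":0,"y":0,"z":0,"ax":0,"ay":0,"az":0},{"x":0,"y":0,"z":0,"ax":0,"ay":0,"az":0},{"x":0,"y":0,"z":0,"ax":0,"ay":0,"az":0},{"x":0,"y":0,"z":0,"ax":0,"ay":0,"az":0}]'

```text
time_s: 52.45
tool_pos: [0.4079, 0.1969, 0.1679]
tool_rot: [180.0, -0.0, 22.1]
force: [-0.1, -0.4, -0.4]
grip_width: 0.0345
grasp_force: 0.0
```

Run:
```python
from h import *
st();p,im=shot("wrist","w13.png")
print(proj(p,[[.410,.196,.044]]))
cv2.imwrite("pics/w13c.png",cv2.resize(im[120:310,180:460],None,fx=2.5,fy=2.5,interpolation=cv2.INTER_CUBIC))
```

```text
t 52.45 tcp mm [407.9 196.9 167.9] rot [180.   -0.   22.1] q7 -94 F [-0.1 -0.4 -0.4]
[[317.69883197 233.3880564 ]]
```

View pics/w13c.png

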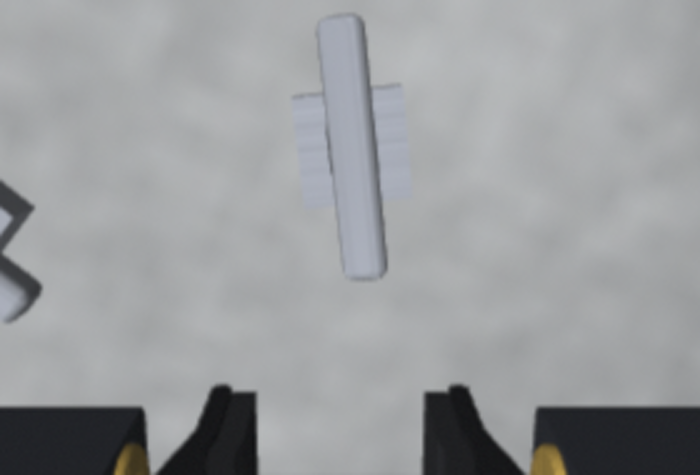

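The handle now lies about 5 cm further out than I measured, with its bar from (341,14) to (365,280), so it has been knocked. I'll re-measure from here.

Run:
```python
from h import *
p=env.camera_params("wrist")
c=tee(p,[(341,14),(365,280)],(180,120),2.5);go(c,None)
print("hub",plane(p,np.array([(292,97),(402,84),(305,208),(410,197)])/2.5+[180,120],.024)[:,:2].mean(0)*1000)
```

```text
centre [453.3 210.4] len 89.1 ang 27.6
shift cm x 4.72 y 0.46 
hub [453.15608107 210.38598822]
```

>>> jog_arm --motion '[{"x":2.36,"y":0.23,"z":0,"ax":0,"ay":0,"az":0},{"x":2.36,"y":0.23,"z":0,"ax":0,"ay":0,"az":0},{"x":0,"y":0,"z":1,"ax":0,"ay":0,"az":-5.5},{"x":0,"y":0,"z":2,"ax":0,"ay":0,"az":0},{"x":0,"y":0,"z":2,"ax":0,"ay":0,"az":0}]'

```text
time_s: 53.0
tool_pos: [0.4536, 0.2105, 0.1173]
tool_rot: [180.0, -0.1, 27.6]
force: [-0.2, -0.8, -0.3]
grip_width: 0.0345
grasp_force: 0.0
```

>>> jog_arm --motion '[{"x":0,"y":0,"z":2,"ax":0,"ay":0,"az":0},{"x":0,"y":0,"z":1.5,"ax":0,"ay":0,"az":0},{"x":0,"y":0,"z":0.5,"ax":0,"ay":0,"az":0},{"x":0,"y":0,"z":0,"ax":0,"ay":0,"az":0},{"x":0,"y":0,"z":0,"ax":0,"ay":0,"az":0}]'

```text
time_s: 53.5
tool_pos: [0.4536, 0.2107, 0.0783]
tool_rot: [180.0, -0.1, 27.6]
force: [-0.2, 0.3, -0.2]
grip_width: 0.0347
grasp_force: 0.0
```

Run:
```python
from h import *
st();go((453.2,210.4),27.6)
```

```text
t 53.5 tcp mm [453.6 210.7  78.3] rot [ 1.80e+02 -1.00e-01  2.76e+01] q7 -98 F [-0.2  0.3 -0.2]
shift cm x -0.05 y 0.00 az 0.0
```

>>> jog_arm --motion '[{"x":-0.05,"y":0,"z":1.5,"ax":0,"ay":0,"az":0},{"x":0,"y":0,"z":1.5,"ax":0,"ay":0,"az":0},{"x":0,"y":0,"z":1.4,"ax":0,"ay":0,"az":0},{"x":0,"y":0,"z":0.7,"ax":0,"ay":0,"az":0},{"x":0,"y":0,"z":0,"ax":0,"ay":0,"az":0}]'

```text
time_s: 54.0
tool_pos: [0.4518, 0.21, 0.0253]
tool_rot: [-180.0, 0.1, 27.7]
force: [0.3, 0.8, 1.0]
grip_width: 0.035
grasp_force: 0.0
```

>>> jog_arm --motion '[{"x":0,"y":0,"z":0,"ax":0,"ay":0,"az":0},{"x":0,"y":0,"z":0,"ax":0,"ay":0,"az":0},{"x":0,"y":0,"z":0,"ax":0,"ay":0,"az":0},{"x":0,"y":0,"z":0,"ax":0,"ay":0,"az":0},{"x":0,"y":0,"z":0,"ax":0,"ay":0,"az":0}]'

```text
time_s: 54.5
tool_pos: [0.4527, 0.2101, 0.0266]
tool_rot: [180.0, -0.0, 27.6]
force: [0.3, -0.2, 0.1]
grip_width: 0.0348
grasp_force: 0.0
```

>>> jog_arm --motion '[{"x":0,"y":0,"z":0,"ax":0,"ay":0,"az":0},{"x":0,"y":0,"z":0,"ax":0,"ay":0,"az":0},{"x":0,"y":0,"z":0,"ax":0,"ay":0,"az":0},{"x":0,"y":0,"z":0,"ax":0,"ay":0,"az":0},{"x":0,"y":0,"z":0,"ax":0,"ay":0,"az":0}]' --claw -1 --squeeze 40

```text
time_s: 55.0
tool_pos: [0.4526, 0.2101, 0.0265]
tool_rot: [180.0, 0.0, 27.6]
force: [0.5, -0.6, -0.3]
grip_width: 0.0156
grasp_force: 40.0
```

>>> jog_arm --motion '[{"x":0,"y":0,"z":0,"ax":0,"ay":0,"az":0},{"x":0,"y":0,"z":0,"ax":0,"ay":0,"az":0},{"x":0,"y":0,"z":0,"ax":0,"ay":0,"az":0},{"x":0,"y":0,"z":0,"ax":0,"ay":0,"az":0},{"x":0,"y":0,"z":0,"ax":0,"ay":0,"az":0}]'

```text
time_s: 55.5
tool_pos: [0.4526, 0.2101, 0.0265]
tool_rot: [180.0, 0.0, 27.6]
force: [-1.0, 0.0, 0.6]
grip_width: 0.0159
grasp_force: 40.0
```

>>> jog_arm --motion '[{"x":0,"y":0,"z":-2,"ax":0,"ay":0,"az":0},{"x":0,"y":0,"z":-3.5,"ax":0,"ay":0,"az":0},{"x":0,"y":0,"z":-4,"ax":0,"ay":0,"az":0},{"x":0,"y":0,"z":-4,"ax":0,"ay":0,"az":0},{"x":0,"y":0,"z":-3.5,"ax":0,"ay":0,"az":0}]'

```text
time_s: 56.0
tool_pos: [0.4523, 0.2102, 0.1981]
tool_rot: [180.0, -0.0, 27.7]
force: [0.5, -0.2, -1.2]
grip_width: 0.0155
grasp_force: 40.0
```

>>> jog_arm --motion '[{"x":1.13,"y":1.83,"z":0,"ax":0,"ay":0,"az":0},{"x":1.13,"y":1.83,"z":0,"ax":0,"ay":0,"az":0},{"x":1.13,"y":1.83,"z":0,"ax":0,"ay":0,"az":0},{"x":1.13,"y":1.83,"z":0,"ax":0,"ay":0,"az":0},{"x":1.13,"y":1.83,"z":0,"ax":0,"ay":0,"az":0}]'

```text
time_s: 56.5
tool_pos: [0.5453, 0.1545, 0.1958]
tool_rot: [-180.0, 0.1, 27.6]
force: [0.5, 1.4, -1.3]
grip_width: 0.0159
grasp_force: 40.0
```

>>> jog_arm --motion '[{"x":1.13,"y":1.83,"z":0,"ax":0,"ay":0,"az":0},{"x":1.13,"y":1.83,"z":0,"ax":0,"ay":0,"az":0},{"x":1.13,"y":1.83,"z":0,"ax":0,"ay":0,"az":0},{"x":1.13,"y":1.83,"z":0,"ax":0,"ay":0,"az":0},{"x":1.1,"y":1.83,"z":0,"ax":0,"ay":0,"az":0.4}]'

```text
time_s: 57.0
tool_pos: [0.6376, 0.0996, 0.1955]
tool_rot: [-180.0, 0.1, 27.2]
force: [0.0, 0.3, -2.2]
grip_width: 0.0159
grasp_force: 40.0
```

>>> jog_arm --motion '[{"x":0,"y":0,"z":1.5,"ax":0,"ay":0,"az":0},{"x":0,"y":0,"z":1.5,"ax":0,"ay":0,"az":0},{"x":0,"y":0,"z":1,"ax":0,"ay":0,"az":0},{"x":0,"y":0,"z":0,"ax":0,"ay":0,"az":0},{"x":0,"y":0,"z":0,"ax":0,"ay":0,"az":0}]'

```text
time_s: 57.5
tool_pos: [0.6367, 0.1009, 0.1563]
tool_rot: [-180.0, 0.0, 27.3]
force: [-0.2, 0.3, -1.8]
grip_width: 0.0156
grasp_force: 40.0
```

Run:
```python
from h import *
st();go((638.3,100.0),27.2)
```

```text
t 57.5 tcp mm [636.7 100.9 156.3] rot [-180.     0.    27.3] q7 -85 F [-0.2  0.3 -1.8]
shift cm x 0.10 y 0.15 az 0.1
```

>>> jog_arm --motion '[{"x":0.03,"y":0.15,"z":0.5,"ax":0,"ay":0,"az":0},{"x":0,"y":0,"z":0.5,"ax":0,"ay":0,"az":0},{"x":0,"y":0,"z":0.3,"ax":0,"ay":0,"az":0},{"x":0,"y":0,"z":0.2,"ax":0,"ay":0,"az":0},{"x":0,"y":0,"z":0,"ax":0,"ay":0,"az":0}]'

```text
time_s: 58.0
tool_pos: [0.6381, 0.099, 0.1411]
tool_rot: [-180.0, 0.0, 27.2]
force: [-0.2, 0.5, -1.8]
grip_width: 0.0155
grasp_force: 40.0
```

>>> jog_arm --motion '[{"x":0,"y":0,"z":0.2,"ax":0,"ay":0,"az":0},{"x":0,"y":0,"z":0.2,"ax":0,"ay":0,"az":0},{"x":0,"y":0,"z":0.2,"ax":0,"ay":0,"az":0},{"x":0,"y":0,"z":0.2,"ax":0,"ay":0,"az":0},{"x":0,"y":0,"z":0,"ax":0,"ay":0,"az":0}]'

```text
time_s: 58.5
tool_pos: [0.638, 0.099, 0.1331]
tool_rot: [-180.0, 0.0, 27.2]
force: [-0.5, 1.0, -2.0]
grip_width: 0.0156
grasp_force: 40.0
```

>>> jog_arm --motion '[{"x":0,"y":0,"z":0.2,"ax":0,"ay":0,"az":0},{"x":0,"y":0,"z":0.2,"ax":0,"ay":0,"az":0},{"x":0,"y":0,"z":0,"ax":0,"ay":0,"az":0},{"x":0,"y":0,"z":0,"ax":0,"ay":0,"az":0},{"x":0,"y":0,"z":0,"ax":0,"ay":0,"az":0}]'

```text
time_s: 59.0
tool_pos: [0.6383, 0.0991, 0.1295]
tool_rot: [180.0, 0.0, 27.2]
force: [-0.5, -0.3, -2.2]
grip_width: 0.016
grasp_force: 40.0
```

On the square without force. Go down to the shoulder and turn.

>>> jog_arm --motion '[{"x":0,"y":0,"z":0.3,"ax":0,"ay":0,"az":0},{"x":0,"y":0,"z":0.3,"ax":0,"ay":0,"az":0},{"x":0,"y":0,"z":0.3,"ax":0,"ay":0,"az":0},{"x":0,"y":0,"z":0.2,"ax":0,"ay":0,"az":0},{"x":0,"y":0,"z":0,"ax":0,"ay":0,"az":0}]'

```text
time_s: 59.5
tool_pos: [0.6386, 0.0992, 0.1212]
tool_rot: [179.9, -0.0, 27.2]
force: [-4.9, -1.4, 11.2]
grip_width: 0.0159
grasp_force: 40.0
```

>>> jog_arm --motion '[{"x":0,"y":0,"z":0.2,"ax":0,"ay":0,"az":0},{"x":0,"y":0,"z":0,"ax":0,"ay":0,"az":0},{"x":0,"y":0,"z":0,"ax":0,"ay":0,"az":0},{"x":0,"y":0,"z":0,"ax":0,"ay":0,"az":0},{"x":0,"y":0,"z":0,"ax":0,"ay":0,"az":0}]'

```text
time_s: 60.0
tool_pos: [0.6389, 0.0993, 0.1209]
tool_rot: [179.9, -0.1, 27.2]
force: [-7.8, -1.6, 18.8]
grip_width: 0.016
grasp_force: 40.0
```

>>> jog_arm --motion '[{"x":0,"y":0,"z":-0.2,"ax":0,"ay":0,"az":4},{"x":0,"y":0,"z":0,"ax":0,"ay":0,"az":5},{"x":0,"y":0,"z":0,"ax":0,"ay":0,"az":5},{"x":0,"y":0,"z":0,"ax":0,"ay":0,"az":5},{"x":0,"y":0,"z":0,"ax":0,"ay":0,"az":3}]'

```text
time_s: 60.5
tool_pos: [0.6385, 0.0988, 0.1212]
tool_rot: [179.9, -0.1, 5.1]
force: [-6.0, -1.5, 11.3]
grip_width: 0.0155
grasp_force: 40.0
```

>>> jog_arm --motion '[{"x":0,"y":0,"z":0,"ax":0,"ay":0,"az":2},{"x":0,"y":0,"z":0,"ax":0,"ay":0,"az":2},{"x":0,"y":0,"z":0,"ax":0,"ay":0,"az":2},{"x":0,"y":0,"z":0,"ax":0,"ay":0,"az":1},{"x":0,"y":0,"z":0,"ax":0,"ay":0,"az":0}]'

```text
time_s: 61.0
tool_pos: [0.6381, 0.0991, 0.1211]
tool_rot: [179.9, -0.0, -1.8]
force: [-6.3, -2.0, 11.4]
grip_width: 0.0157
grasp_force: 40.0
```

Run:
```python
from h import *
st();o=env.get_obs();print(o["wrist_torque"].round(2))
```

```text
t 61.0 tcp mm [638.1  99.1 121.1] rot [179.9  -0.   -1.8] q7 -113 F [-6.3 -2.  11.4]
[-0.4   1.59  0.15]
```

>>> jog_arm --motion '[{"x":0,"y":0,"z":0,"ax":0,"ay":0,"az":2},{"x":0,"y":0,"z":0,"ax":0,"ay":0,"az":1},{"x":0,"y":0,"z":0,"ax":0,"ay":0,"az":1},{"x":0,"y":0,"z":0,"ax":0,"ay":0,"az":0},{"x":0,"y":0,"z":0,"ax":0,"ay":0,"az":0}]'

```text
time_s: 61.5
tool_pos: [0.638, 0.0992, 0.1211]
tool_rot: [179.9, -0.0, -5.7]
force: [-6.4, -3.0, 12.0]
grip_width: 0.0157
grasp_force: 40.1
```

Run:
```python
from h import *
st();o=env.get_obs();print(o["wrist_torque"].round(2))
```

```text
t 61.5 tcp mm [638.   99.2 121.1] rot [179.9  -0.   -5.7] q7 -116 F [-6.4 -3.  12. ]
[-0.43  1.66  0.4 ]
```

>>> jog_arm --motion '[{"x":0,"y":0,"z":0,"ax":0,"ay":0,"az":1},{"x":0,"y":0,"z":0,"ax":0,"ay":0,"az":2},{"x":0,"y":0,"z":0,"ax":0,"ay":0,"az":2},{"x":0,"y":0,"z":0,"ax":0,"ay":0,"az":0},{"x":0,"y":0,"z":0,"ax":0,"ay":0,"az":0}]'

```text
time_s: 62.0
tool_pos: [0.638, 0.0992, 0.1211]
tool_rot: [179.9, -0.0, -10.6]
force: [-6.6, -1.2, 13.0]
grip_width: 0.0157
grasp_force: 41.2
```

Run:
```python
from h import *
st();o=env.get_obs();print(o["wrist_torque"].round(2))
```

```text
t 62.0 tcp mm [638.   99.2 121.1] rot [179.9  -0.  -10.6] q7 -121 F [-6.6 -1.2 13. ]
[-0.44  1.65  0.91]
```

>>> jog_arm --motion '[{"x":0,"y":0,"z":-0.2,"ax":0,"ay":0,"az":-2},{"x":0,"y":0,"z":0,"ax":0,"ay":0,"az":-2},{"x":0,"y":0,"z":0,"ax":0,"ay":0,"az":-1},{"x":0,"y":0,"z":0,"ax":0,"ay":0,"az":0},{"x":0,"y":0,"z":0,"ax":0,"ay":0,"az":0}]'

```text
time_s: 62.5
tool_pos: [0.6378, 0.0992, 0.1212]
tool_rot: [180.0, 0.0, -5.8]
force: [-4.3, -1.1, 4.5]
grip_width: 0.0156
grasp_force: 40.0
```

>>> jog_arm --motion '[{"x":0,"y":0,"z":0,"ax":0,"ay":0,"az":0},{"x":0,"y":0,"z":0,"ax":0,"ay":0,"az":0},{"x":0,"y":0,"z":0,"ax":0,"ay":0,"az":0},{"x":0,"y":0,"z":0,"ax":0,"ay":0,"az":0},{"x":0,"y":0,"z":0,"ax":0,"ay":0,"az":0}]' --claw -0.2

```text
time_s: 63.0
tool_pos: [0.6384, 0.0991, 0.1204]
tool_rot: [-180.0, -0.0, -5.8]
force: [0.4, -0.4, -0.6]
grip_width: 0.0339
grasp_force: 0.0
```

>>> jog_arm --motion '[{"x":0,"y":0,"z":-0.5,"ax":0,"ay":0,"az":0},{"x":0,"y":0,"z":-2,"ax":0,"ay":0,"az":0},{"x":0,"y":0,"z":-3,"ax":0,"ay":0,"az":0},{"x":0,"y":0,"z":-3,"ax":0,"ay":0,"az":0},{"x":0,"y":0,"z":-2,"ax":0,"ay":0,"az":0}]'

```text
time_s: 63.5
tool_pos: [0.6391, 0.0995, 0.2285]
tool_rot: [-180.0, -0.2, -5.8]
force: [0.3, 0.0, -0.2]
grip_width: 0.035
grasp_force: 0.0
```

Run:
```python
from h import *
st();p,im=shot("wrist","w14.png")
p,t=shot("top","t6.png")
# dark handle near (371,336): bar is grey on grey; use difference from first picture
t0=cv2.imread("pics/top0.png")
print("change near handle B:",cv2.absdiff(t,t0)[270:310,170:215].max(),"change near A:",cv2.absdiff(t,t0)[255:295,235:262].max())
go((371,336),72)
```

```text
t 63.5 tcp mm [639.1  99.5 228.5] rot [-180.    -0.2   -5.8] q7 -115 F [ 0.3  0.  -0.2]
change near handle B: 21 change near A: 78
shift cm x -29.16 y -20.80 az -77.8
```

>>> jog_arm --motion '[{"x":-1.94,"y":-1.39,"z":0,"ax":0,"ay":0,"az":0},{"x":-1.94,"y":-1.39,"z":0,"ax":0,"ay":0,"az":0},{"x":-1.94,"y":-1.39,"z":0,"ax":0,"ay":0,"az":0},{"x":-1.94,"y":-1.39,"z":0,"ax":0,"ay":0,"az":0},{"x":-1.94,"y":-1.39,"z":0,"ax":0,"ay":0,"az":0}]'

```text
time_s: 64.1
tool_pos: [0.5475, 0.1784, 0.2244]
tool_rot: [180.0, 0.1, -5.8]
force: [0.1, 0.3, 0.6]
grip_width: 0.0349
grasp_force: 0.0
```

>>> jog_arm --motion '[{"x":-1.94,"y":-1.39,"z":0,"ax":0,"ay":0,"az":0},{"x":-1.94,"y":-1.39,"z":0,"ax":0,"ay":0,"az":0},{"x":-1.94,"y":-1.39,"z":0,"ax":0,"ay":0,"az":0},{"x":-1.94,"y":-1.39,"z":0,"ax":0,"ay":0,"az":0},{"x":-1.94,"y":-1.39,"z":0,"ax":0,"ay":0,"az":0}]'

```text
time_s: 64.6
tool_pos: [0.4578, 0.2578, 0.2252]
tool_rot: [180.0, 0.0, -5.8]
force: [-0.1, 0.3, 0.6]
grip_width: 0.0348
grasp_force: 0.0
```

>>> jog_arm --motion '[{"x":-1.94,"y":-1.39,"z":0,"ax":0,"ay":0,"az":0},{"x":-1.94,"y":-1.39,"z":0,"ax":0,"ay":0,"az":0},{"x":-1.94,"y":-1.39,"z":0,"ax":0,"ay":0,"az":0},{"x":-1.94,"y":-1.39,"z":0,"ax":0,"ay":0,"az":0},{"x":-1.94,"y":-1.39,"z":0,"ax":0,"ay":0,"az":0}]'

```text
time_s: 65.1
tool_pos: [0.3682, 0.3365, 0.2252]
tool_rot: [180.0, -0.0, -5.7]
force: [0.9, 0.5, 1.0]
grip_width: 0.0348
grasp_force: 0.0
```

>>> jog_arm --motion '[{"x":0,"y":0,"z":0,"ax":0,"ay":0,"az":-7.8},{"x":0,"y":0,"z":0,"ax":0,"ay":0,"az":-7.8},{"x":0,"y":0,"z":0,"ax":0,"ay":0,"az":-7.8},{"x":0,"y":0,"z":0,"ax":0,"ay":0,"az":-7.8},{"x":0,"y":0,"z":0,"ax":0,"ay":0,"az":-7.8}]'

```text
time_s: 65.6
tool_pos: [0.3689, 0.3359, 0.2252]
tool_rot: [180.0, 0.0, 33.6]
force: [-0.5, 0.1, -0.6]
grip_width: 0.0345
grasp_force: 0.0
```

>>> jog_arm --motion '[{"x":0,"y":0,"z":1,"ax":0,"ay":0,"az":-7.8},{"x":0,"y":0,"z":1,"ax":0,"ay":0,"az":-7.8},{"x":0,"y":0,"z":1,"ax":0,"ay":0,"az":-7.8},{"x":0,"y":0,"z":1,"ax":0,"ay":0,"az":-7.8},{"x":0,"y":0,"z":1,"ax":0,"ay":0,"az":-7.8}]'

```text
time_s: 66.1
tool_pos: [0.369, 0.3359, 0.1749]
tool_rot: [180.0, 0.0, 72.6]
force: [-0.5, 0.2, 0.4]
grip_width: 0.0349
grasp_force: 0.0
```

>>> jog_arm --motion '[{"x":0,"y":0,"z":0,"ax":0,"ay":0,"az":0},{"x":0,"y":0,"z":0,"ax":0,"ay":0,"az":0},{"x":0,"y":0,"z":0,"ax":0,"ay":0,"az":0},{"x":0,"y":0,"z":0,"ax":0,"ay":0,"az":0},{"x":0,"y":0,"z":0,"ax":0,"ay":0,"az":0}]'

```text
time_s: 66.6
tool_pos: [0.3699, 0.3359, 0.1759]
tool_rot: [180.0, -0.0, 72.2]
force: [-0.1, -0.1, 0.7]
grip_width: 0.0347
grasp_force: 0.0
```

Run:
```python
from h import *
st();p,im=shot("wrist","w15.png")
print(proj(p,[[.371,.336,.044]]))
cv2.imwrite("pics/w15c.png",cv2.resize(im[120:310,180:460],None,fx=2.5,fy=2.5,interpolation=cv2.INTER_CUBIC))
```

```text
t 66.6 tcp mm [369.9 335.9 175.9] rot [180.   -0.   72.2] q7 -66 F [-0.1 -0.1  0.7]
[[315.97039254 232.21896054]]
```

View pics/w15c.png

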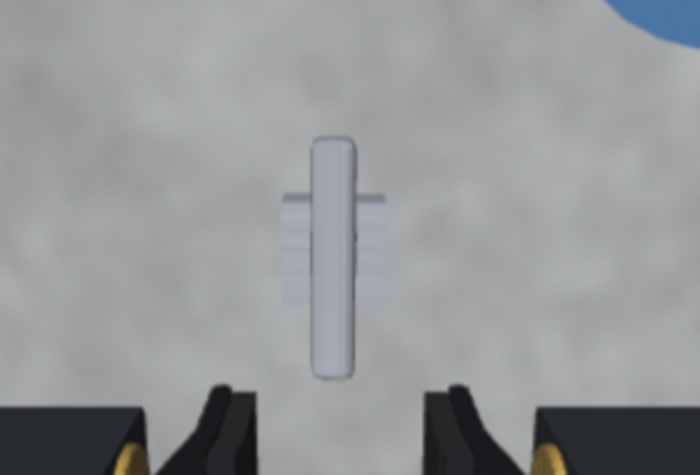

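The bar runs from (333,136) to (332,379), upright in the view and where I expected it. The saucer is far up to the right.

Run:
```python
from h import *
p=env.camera_params("wrist")
c=tee(p,[(333,136),(332,379)],(180,120),2.5);go(c)
print("hub",plane(p,np.array([(282,195),(386,195),(282,303),(386,303)])/2.5+[180,120],.024)[:,:2].mean(0)*1000)
```

```text
centre [370.5 343.2] len 89.5 ang 71.9
shift cm x 0.72 y -0.16 
hub [370.94851389 343.27318708]
```

>>> jog_arm --motion '[{"x":0.72,"y":-0.14,"z":0,"ax":0,"ay":0,"az":0.2},{"x":0,"y":0,"z":2.5,"ax":0,"ay":0,"az":0},{"x":0,"y":0,"z":2.5,"ax":0,"ay":0,"az":0},{"x":0,"y":0,"z":2.5,"ax":0,"ay":0,"az":0},{"x":0,"y":0,"z":2,"ax":0,"ay":0,"az":0}]'

```text
time_s: 67.15
tool_pos: [0.3702, 0.3433, 0.0792]
tool_rot: [-180.0, 0.0, 72.0]
force: [-1.0, -0.6, 0.9]
grip_width: 0.0349
grasp_force: 0.0
```

>>> jog_arm --motion '[{"x":0,"y":0,"z":0.4,"ax":0,"ay":0,"az":0},{"x":0,"y":0,"z":0,"ax":0,"ay":0,"az":0},{"x":0,"y":0,"z":0,"ax":0,"ay":0,"az":0},{"x":0,"y":0,"z":0,"ax":0,"ay":0,"az":0},{"x":0,"y":0,"z":0,"ax":0,"ay":0,"az":0}]'

```text
time_s: 67.65
tool_pos: [0.3711, 0.3435, 0.0774]
tool_rot: [179.9, -0.1, 72.0]
force: [0.1, -0.1, -0.1]
grip_width: 0.0349
grasp_force: 0.0
```

Run:
```python
from h import *
st();go((370.7,343.2),71.9)
```

```text
t 67.65 tcp mm [371.1 343.5  77.4] rot [ 1.799e+02 -1.000e-01  7.200e+01] q7 -73 F [ 0.1 -0.1 -0.1]
shift cm x -0.04 y -0.03 az 0.1
```

>>> jog_arm --motion '[{"x":-0.03,"y":-0.03,"z":1.5,"ax":0,"ay":0,"az":0},{"x":0,"y":0,"z":1.5,"ax":0,"ay":0,"az":0},{"x":0,"y":0,"z":1.4,"ax":0,"ay":0,"az":0},{"x":0,"y":0,"z":0.65,"ax":0,"ay":0,"az":0},{"x":0,"y":0,"z":0,"ax":0,"ay":0,"az":0}]'

```text
time_s: 68.15
tool_pos: [0.3694, 0.3425, 0.025]
tool_rot: [-179.9, 0.1, 72.1]
force: [-0.1, 0.7, 0.1]
grip_width: 0.0344
grasp_force: 0.0
```

>>> jog_arm --motion '[{"x":0,"y":0,"z":0,"ax":0,"ay":0,"az":0},{"x":0,"y":0,"z":0,"ax":0,"ay":0,"az":0},{"x":0,"y":0,"z":0,"ax":0,"ay":0,"az":0},{"x":0,"y":0,"z":0,"ax":0,"ay":0,"az":0},{"x":0,"y":0,"z":0,"ax":0,"ay":0,"az":0}]'

```text
time_s: 68.65
tool_pos: [0.3702, 0.3428, 0.026]
tool_rot: [180.0, 0.0, 72.0]
force: [0.3, 0.8, -0.5]
grip_width: 0.0347
grasp_force: 0.0
```

>>> jog_arm --motion '[{"x":0,"y":0,"z":0,"ax":0,"ay":0,"az":0},{"x":0,"y":0,"z":0,"ax":0,"ay":0,"az":0},{"x":0,"y":0,"z":0,"ax":0,"ay":0,"az":0},{"x":0,"y":0,"z":0,"ax":0,"ay":0,"az":0},{"x":0,"y":0,"z":0,"ax":0,"ay":0,"az":0}]' --claw -1 --squeeze 40

```text
time_s: 69.15
tool_pos: [0.3701, 0.3428, 0.026]
tool_rot: [-180.0, 0.0, 72.0]
force: [-0.3, 0.4, -0.0]
grip_width: 0.0156
grasp_force: 40.0
```

>>> jog_arm --motion '[{"x":0,"y":0,"z":0,"ax":0,"ay":0,"az":0},{"x":0,"y":0,"z":0,"ax":0,"ay":0,"az":0},{"x":0,"y":0,"z":0,"ax":0,"ay":0,"az":0},{"x":0,"y":0,"z":0,"ax":0,"ay":0,"az":0},{"x":0,"y":0,"z":0,"ax":0,"ay":0,"az":0}]'

```text
time_s: 69.65
tool_pos: [0.3701, 0.3429, 0.026]
tool_rot: [-180.0, 0.0, 72.0]
force: [-1.3, -0.0, 0.9]
grip_width: 0.0156
grasp_force: 40.0
```

>>> jog_arm --motion '[{"x":0,"y":0,"z":-2,"ax":0,"ay":0,"az":0},{"x":0,"y":0,"z":-3.5,"ax":0,"ay":0,"az":0},{"x":0,"y":0,"z":-4,"ax":0,"ay":0,"az":0},{"x":0,"y":0,"z":-4,"ax":0,"ay":0,"az":0},{"x":0,"y":0,"z":-3.5,"ax":0,"ay":0,"az":0}]'

```text
time_s: 70.15
tool_pos: [0.3701, 0.3427, 0.1976]
tool_rot: [180.0, -0.0, 72.0]
force: [0.7, 0.4, -1.6]
grip_width: 0.016
grasp_force: 40.0
```

>>> jog_arm --motion '[{"x":-1.34,"y":1.9,"z":0,"ax":0,"ay":0,"az":0},{"x":-1.34,"y":1.9,"z":0,"ax":0,"ay":0,"az":0},{"x":-1.34,"y":1.9,"z":0,"ax":0,"ay":0,"az":0},{"x":-1.34,"y":1.9,"z":0,"ax":0,"ay":0,"az":0},{"x":-1.34,"y":1.9,"z":0,"ax":0,"ay":0,"az":0}]'

```text
time_s: 70.65
tool_pos: [0.4401, 0.2487, 0.1955]
tool_rot: [-180.0, 0.0, 72.0]
force: [0.7, 0.4, -2.6]
grip_width: 0.0159
grasp_force: 40.0
```

>>> jog_arm --motion '[{"x":-1.34,"y":1.9,"z":0,"ax":0,"ay":0,"az":0},{"x":-1.34,"y":1.9,"z":0,"ax":0,"ay":0,"az":0},{"x":-1.34,"y":1.9,"z":0,"ax":0,"ay":0,"az":0},{"x":-1.34,"y":1.9,"z":0,"ax":0,"ay":0,"az":0},{"x":-1.34,"y":1.9,"z":0,"ax":0,"ay":0,"az":0}]'

```text
time_s: 71.15
tool_pos: [0.5098, 0.1557, 0.1954]
tool_rot: [-180.0, 0.0, 72.0]
force: [-1.0, 0.5, -1.5]
grip_width: 0.0159
grasp_force: 40.0
```

>>> jog_arm --motion '[{"x":-1.34,"y":1.9,"z":0,"ax":0,"ay":0,"az":0},{"x":-1.34,"y":1.9,"z":0,"ax":0,"ay":0,"az":0},{"x":-1.34,"y":1.9,"z":0,"ax":0,"ay":0,"az":0},{"x":-1.34,"y":1.9,"z":0,"ax":0,"ay":0,"az":0},{"x":-1.34,"y":1.9,"z":0,"ax":0,"ay":0,"az":0}]'

```text
time_s: 71.65
tool_pos: [0.5799, 0.0625, 0.1956]
tool_rot: [-180.0, 0.0, 72.0]
force: [0.6, 0.3, -2.2]
grip_width: 0.0157
grasp_force: 40.0
```

>>> jog_arm --motion '[{"x":-1.34,"y":1.9,"z":0,"ax":0,"ay":0,"az":0},{"x":-1.34,"y":1.9,"z":0,"ax":0,"ay":0,"az":0},{"x":-1.34,"y":1.9,"z":0,"ax":0,"ay":0,"az":0},{"x":-1.34,"y":1.9,"z":0,"ax":0,"ay":0,"az":0},{"x":-1.34,"y":1.9,"z":0,"ax":0,"ay":0,"az":0}]'

```text
time_s: 72.15
tool_pos: [0.65, -0.0309, 0.1957]
tool_rot: [-180.0, 0.0, 72.0]
force: [0.4, 0.4, -2.7]
grip_width: 0.0159
grasp_force: 40.0
```

>>> jog_arm --motion '[{"x":0,"y":0,"z":1,"ax":0,"ay":0,"az":4.5},{"x":0,"y":0,"z":1.5,"ax":0,"ay":0,"az":4.5},{"x":0,"y":0,"z":1.5,"ax":0,"ay":0,"az":4.4},{"x":0,"y":0,"z":0,"ax":0,"ay":0,"az":0},{"x":0,"y":0,"z":0,"ax":0,"ay":0,"az":0}]'

```text
time_s: 72.65
tool_pos: [0.6492, -0.0297, 0.1559]
tool_rot: [-180.0, 0.0, 58.7]
force: [1.2, -0.2, -1.5]
grip_width: 0.0154
grasp_force: 40.0
```

Run:
```python
from h import *
st();go((649.5,-29.6),58.6)
```

```text
t 72.65 tcp mm [649.2 -29.7 155.9] rot [-180.     0.    58.7] q7 -39 F [ 1.2 -0.2 -1.5]
shift cm x 0.02 y 0.02 az 0.1
```

>>> jog_arm --motion '[{"x":0,"y":0.02,"z":0.5,"ax":0,"ay":0,"az":0},{"x":0,"y":0,"z":0.5,"ax":0,"ay":0,"az":0},{"x":0,"y":0,"z":0.3,"ax":0,"ay":0,"az":0},{"x":0,"y":0,"z":0.2,"ax":0,"ay":0,"az":0},{"x":0,"y":0,"z":0,"ax":0,"ay":0,"az":0}]'

```text
time_s: 73.15
tool_pos: [0.649, -0.0294, 0.1407]
tool_rot: [-180.0, 0.0, 58.7]
force: [0.1, 0.1, -2.9]
grip_width: 0.0155
grasp_force: 40.0
```

>>> jog_arm --motion '[{"x":0,"y":0,"z":0.2,"ax":0,"ay":0,"az":0},{"x":0,"y":0,"z":0.2,"ax":0,"ay":0,"az":0},{"x":0,"y":0,"z":0.2,"ax":0,"ay":0,"az":0},{"x":0,"y":0,"z":0.2,"ax":0,"ay":0,"az":0},{"x":0,"y":0,"z":0,"ax":0,"ay":0,"az":0}]'

```text
time_s: 73.65
tool_pos: [0.6489, -0.0294, 0.1326]
tool_rot: [-180.0, 0.0, 58.6]
force: [-0.6, -0.7, -1.6]
grip_width: 0.0156
grasp_force: 40.0
```

>>> jog_arm --motion '[{"x":0,"y":0,"z":0.2,"ax":0,"ay":0,"az":0},{"x":0,"y":0,"z":0.2,"ax":0,"ay":0,"az":0},{"x":0,"y":0,"z":0,"ax":0,"ay":0,"az":0},{"x":0,"y":0,"z":0,"ax":0,"ay":0,"az":0},{"x":0,"y":0,"z":0,"ax":0,"ay":0,"az":0}]'

```text
time_s: 74.15
tool_pos: [0.6493, -0.0294, 0.1291]
tool_rot: [180.0, 0.0, 58.6]
force: [0.6, -0.1, -2.2]
grip_width: 0.0156
grasp_force: 40.0
```

>>> jog_arm --motion '[{"x":0,"y":0,"z":0.3,"ax":0,"ay":0,"az":0},{"x":0,"y":0,"z":0.3,"ax":0,"ay":0,"az":0},{"x":0,"y":0,"z":0.3,"ax":0,"ay":0,"az":0},{"x":0,"y":0,"z":0.2,"ax":0,"ay":0,"az":0},{"x":0,"y":0,"z":0,"ax":0,"ay":0,"az":0}]'

```text
time_s: 74.65
tool_pos: [0.6495, -0.0293, 0.1207]
tool_rot: [179.9, 0.0, 58.6]
force: [-5.0, 0.1, 11.4]
grip_width: 0.0155
grasp_force: 40.0
```

>>> jog_arm --motion '[{"x":0,"y":0,"z":0.2,"ax":0,"ay":0,"az":0},{"x":0,"y":0,"z":0,"ax":0,"ay":0,"az":0},{"x":0,"y":0,"z":0,"ax":0,"ay":0,"az":0},{"x":0,"y":0,"z":0,"ax":0,"ay":0,"az":0},{"x":0,"y":0,"z":0,"ax":0,"ay":0,"az":0}]'

```text
time_s: 75.15
tool_pos: [0.6496, -0.0293, 0.1204]
tool_rot: [179.9, 0.0, 58.6]
force: [-7.1, 0.0, 17.6]
grip_width: 0.0161
grasp_force: 40.1
```

>>> jog_arm --motion '[{"x":0,"y":0,"z":-0.2,"ax":0,"ay":0,"az":4},{"x":0,"y":0,"z":0,"ax":0,"ay":0,"az":5},{"x":0,"y":0,"z":0,"ax":0,"ay":0,"az":5},{"x":0,"y":0,"z":0,"ax":0,"ay":0,"az":5},{"x":0,"y":0,"z":0,"ax":0,"ay":0,"az":5}]'

```text
time_s: 75.65
tool_pos: [0.6497, -0.0299, 0.1207]
tool_rot: [179.9, -0.0, 34.4]
force: [-3.8, -1.5, 10.4]
grip_width: 0.0157
grasp_force: 40.0
```

>>> jog_arm --motion '[{"x":0,"y":0,"z":0,"ax":0,"ay":0,"az":5},{"x":0,"y":0,"z":0,"ax":0,"ay":0,"az":5},{"x":0,"y":0,"z":0,"ax":0,"ay":0,"az":5},{"x":0,"y":0,"z":0,"ax":0,"ay":0,"az":5},{"x":0,"y":0,"z":0,"ax":0,"ay":0,"az":5}]'

```text
time_s: 76.15
tool_pos: [0.6498, -0.0304, 0.1207]
tool_rot: [179.9, -0.1, 9.4]
force: [-5.0, -2.6, 9.2]
grip_width: 0.0159
grasp_force: 40.0
```

>>> jog_arm --motion '[{"x":0,"y":0,"z":0,"ax":0,"ay":0,"az":4},{"x":0,"y":0,"z":0,"ax":0,"ay":0,"az":3},{"x":0,"y":0,"z":0,"ax":0,"ay":0,"az":2},{"x":0,"y":0,"z":0,"ax":0,"ay":0,"az":1},{"x":0,"y":0,"z":0,"ax":0,"ay":0,"az":0}]'

```text
time_s: 76.65
tool_pos: [0.6498, -0.0305, 0.1207]
tool_rot: [179.9, -0.1, -0.4]
force: [-4.1, -1.8, 9.3]
grip_width: 0.0158
grasp_force: 40.0
```

Run:
```python
from h import *
st();o=env.get_obs();print(o["wrist_torque"].round(2))
```

```text
t 76.65 tcp mm [649.8 -30.5 120.7] rot [ 1.799e+02 -1.000e-01 -4.000e-01] q7 -96 F [-4.1 -1.8  9.3]
[-0.38  1.08  0.12]
```

>>> jog_arm --motion '[{"x":0,"y":0,"z":0,"ax":0,"ay":0,"az":2},{"x":0,"y":0,"z":0,"ax":0,"ay":0,"az":2},{"x":0,"y":0,"z":0,"ax":0,"ay":0,"az":2},{"x":0,"y":0,"z":0,"ax":0,"ay":0,"az":2},{"x":0,"y":0,"z":0,"ax":0,"ay":0,"az":0}]'

```text
time_s: 77.15
tool_pos: [0.6497, -0.0304, 0.1207]
tool_rot: [179.9, -0.1, -8.3]
force: [-5.4, -2.7, 8.1]
grip_width: 0.0155
grasp_force: 40.5
```

Run:
```python
from h import *
st();o=env.get_obs();print(o["wrist_torque"].round(2))
```

```text
t 77.15 tcp mm [649.7 -30.4 120.7] rot [ 1.799e+02 -1.000e-01 -8.300e+00] q7 -103 F [-5.4 -2.7  8.1]
[-0.47  1.08  0.75]
```

>>> jog_arm --motion '[{"x":0,"y":0,"z":0,"ax":0,"ay":0,"az":1},{"x":0,"y":0,"z":0,"ax":0,"ay":0,"az":1},{"x":0,"y":0,"z":0,"ax":0,"ay":0,"az":1},{"x":0,"y":0,"z":0,"ax":0,"ay":0,"az":0},{"x":0,"y":0,"z":0,"ax":0,"ay":0,"az":0}]'

```text
time_s: 77.65
tool_pos: [0.6498, -0.0304, 0.1207]
tool_rot: [179.9, -0.1, -11.2]
force: [-4.4, -1.1, 10.0]
grip_width: 0.0163
grasp_force: 41.7
```

>>> jog_arm --motion '[{"x":0,"y":0,"z":-0.2,"ax":0,"ay":0,"az":-2},{"x":0,"y":0,"z":0,"ax":0,"ay":0,"az":-2},{"x":0,"y":0,"z":0,"ax":0,"ay":0,"az":-1},{"x":0,"y":0,"z":0,"ax":0,"ay":0,"az":0},{"x":0,"y":0,"z":0,"ax":0,"ay":0,"az":0}]'

```text
time_s: 78.15
tool_pos: [0.6496, -0.0303, 0.1208]
tool_rot: [179.9, -0.1, -6.4]
force: [-0.3, -3.4, 4.3]
grip_width: 0.0153
grasp_force: 39.9
```

>>> jog_arm --motion '[{"x":0,"y":0,"z":0,"ax":0,"ay":0,"az":0},{"x":0,"y":0,"z":0,"ax":0,"ay":0,"az":0},{"x":0,"y":0,"z":0,"ax":0,"ay":0,"az":0},{"x":0,"y":0,"z":0,"ax":0,"ay":0,"az":0},{"x":0,"y":0,"z":0,"ax":0,"ay":0,"az":0}]' --claw -0.2

```text
time_s: 78.65
tool_pos: [0.6491, -0.029, 0.1197]
tool_rot: [-180.0, 0.0, -6.3]
force: [0.8, 1.0, 0.1]
grip_width: 0.0344
grasp_force: 0.0
```

>>> jog_arm --motion '[{"x":0,"y":0,"z":-0.5,"ax":0,"ay":0,"az":0},{"x":0,"y":0,"z":-2,"ax":0,"ay":0,"az":0},{"x":0,"y":0,"z":-3,"ax":0,"ay":0,"az":0},{"x":0,"y":0,"z":-4,"ax":0,"ay":0,"az":0},{"x":0,"y":0,"z":-4,"ax":0,"ay":0,"az":0}]'

```text
time_s: 79.15
tool_pos: [0.6489, -0.0293, 0.2565]
tool_rot: [-180.0, 0.0, -6.4]
force: [0.2, -0.1, 0.6]
grip_width: 0.0344
grasp_force: 0.0
```

>>> jog_arm --motion '[{"x":-2.5,"y":0,"z":0,"ax":0,"ay":0,"az":0},{"x":-2.5,"y":0,"z":0,"ax":0,"ay":0,"az":0},{"x":-2.5,"y":0,"z":0,"ax":0,"ay":0,"az":0},{"x":-2.5,"y":0,"z":0,"ax":0,"ay":0,"az":0},{"x":0,"y":0,"z":0,"ax":0,"ay":0,"az":0}]'

```text
time_s: 79.65
tool_pos: [0.5477, -0.0178, 0.2561]
tool_rot: [180.0, -0.0, -6.3]
force: [-0.4, -0.6, 0.6]
grip_width: 0.0349
grasp_force: 0.0
```

Run:
```python
from h import *
st();p,a=shot("wrist","w16.png");q,b=shot("scene","s2.png")
z=lambda i,w,h:cv2.resize(i,(w,h),interpolation=cv2.INTER_CUBIC)
cv2.imwrite("pics/fin.png",np.vstack([z(a[20:300,40:600],600,300),z(b[220:360,220:500],600,300)]))
```

```text
t 79.65 tcp mm [547.7 -17.8 256.1] rot [180.   -0.   -6.3] q7 -99 F [-0.4 -0.6  0.6]
```

View pics/fin.png

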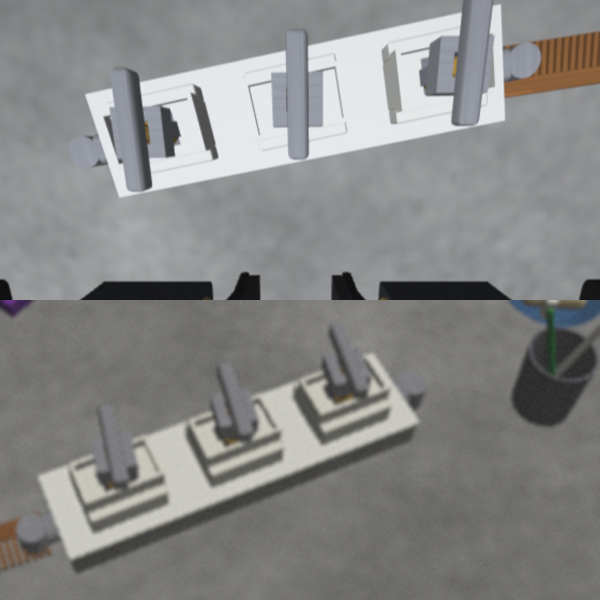

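The final view shows three tees fully down over three seated covers, with their bars at the same closed angle. The comb, cup and saucer stand where they did. I'm handing in.

```bash
python3 -c "
from cell import env
print(env.sign_off())"
```

```text
the job is handed in; nothing more can be done
None
```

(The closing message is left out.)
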